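Pin a mosaic board into its holding jig

TASK

Clamp the slate mosaic board in its jig with the orange-headed pin: lift the pin from the rack, feel through the slot in the blue upper ear for the eye in the brass tongue, haul the sliding jaw closed with the pin until the pin meets the closed end of the slot (the end towards the board), then push it down through the lower ear until its collar sits on the upper ear, and let go. Touch down slowly and work gently, never forcing the pin against the jig, and leave the blue-headed pin and the other things on the table where they are.

Things in the scene. Friction and masses are not known exactly. Their poses are not given: they have to be found in the camera images.
- jig: Fixed mosaic jig; plywood base 190 (x) x 360 (y) x 10 mm, y = -90 to 270. Origin at table level under the lock hole, z up, y from the yoke towards the board. Positions in these entries are in this frame, mm. Yoke (y = -60 to 20, grey cheeks) has two level ears with a brass tongue trapped between. Loose board lies between the sliding jaw and the wooden fence (face at y = 238, top at z = 30).
- slot_end (a point): Point at the closed end of the slot in the blue upper ear, at x = 0, y = 7.3, z = 65 (the ear's top). The upper ear is 55 mm wide in x and 8 mm thick. Its straight slot, 14.5 mm wide, is centred on x = 0 and runs along y from -47.3 to 7.3. Axes as the jig's.
- lock_hole (a point): Mouth of the lock hole, a round hole 14.5 mm across through the grey lower ear, at x = y = 0, z = 34 (the ear's top). The ear is 10 mm thick, with free space below it down to z = 10. With the pin in it and the collar on the upper ear, the nose's tip is at z = 15. Axes as the jig's.
- tongue_mid (a point): Fixed reference point half-way along the range in which the eye may start (x = 0, y = -23, z = 54); it does not follow the eye. Brass tongue: 30 mm wide, top at z = 54, 8 mm thick, with a 15 mm round eye on x = 0, at the start somewhere in y = -36 to -10: not measured, seen through the slot or felt. Elsewhere under the slot the tongue is solid and stops the nose.
- jaw_rest (a point): Fixed reference point at x = 0, y = 95, z = 20: where the jaw's rubber face comes when closed. The wooden jaw (144 mm long in x, top z = 35, with a bracket up to z = 54) carries the tongue and slides along y, held by friction of about 2.5 N. It starts 10 to 36 mm open (towards -y), as far as its eye is from the lock hole. Closing needs some 2 to 7 N.
- pin_grip (a point): Centre of the orange pin's square head, 18 x 18 x 40 mm (x, y along its flat sides, z up the pin). The collar below it, 26 mm across, 5 mm thick, has its underside 25 mm below this point; then a 12 mm shank. The pin, about 120 g, stands upright in the rack, collar on the rack's top. Grip a little above the head's middle to keep the fingers off the collar.
- pin_tip (a point): Tip of the orange pin's nose, 75 mm below the head's centre and 50 mm below the collar's underside. The last 6 mm taper from 12 mm to 10 mm across, so the nose enters the eye only within about 2.5 mm of its centre. z points up the pin.
- pin_blue_grip (a point): The same point of the blue-headed pin, a spare of the same size in the other hole of the rack. Leave it where it is.
- rack: Fixed wooden rack, 130 x 46 x 56 mm, with two upright holes 80 mm apart along its x; origin at the centre of its underside. Either pin may be in either hole.
- board_center (a point): Centre of the loose slate board, 150 (its x) x 140 (its y) x 8 mm, about 0.4 kg, with small glued tiles 3 mm high, lying on the jig's base between jaw and fence. The jaw may push it up to 10 mm as it closes.
- mug: Teal mug, 84 mm across, 90 mm high; origin at the centre of its underside. Leave alone.
- pencil_cup: Dark steel cup of crayons, 72 mm across, 165 mm high with crayons; origin under its centre. Leave alone.
- glue: White glue bottle, 60 mm across, 170 mm high; origin under its centre. Leave alone.
- nippers: Red-handled tile nippers lying flat, 190 mm long along x, 14 mm high; origin near the middle, on the table. Leave alone.
Not all that is in view belongs to the job. What is shaped like the part that bears pin_grip but pink or white is not meant.

How it is judged (in metres and radians):
On the way, in this order (a step that is already met when the one before it is completed fails the run):
1. the pin's nose is down in the tongue's eye while the jaw is still open (z of pin_grip in the frame of jig below 0.12 m and x of pin_grip in the frame of jig between -0.006 and 0.006 m and y of pin_grip in the frame of jig between -0.048 and -0.005 m and angle between the z axis of pin_grip and the z axis of jig, either way round below 0.2 rad), for 0.1 s.
2. the pin is home through both ears and the eye (z of pin_grip in the frame of jig between 0.086 and 0.0925 m and x of pin_grip in the frame of jig between -0.004 and 0.004 m and y of pin_grip in the frame of jig between -0.004 and 0.004 m and angle between the z axis of pin_grip and the z axis of jig, either way round below 0.08 rad), for 0.2 s.
At the end, for the whole second after the job is handed in: The orange-headed pin stands upright (0.08 rad) through both ears and the eye, within 4 mm of the lock hole axis in x and y, its collar at most 2.5 mm above the upper ear; the board lies flat, its centre at y = 159 to 171 mm in the jig; nothing is held (all of step 2 and y of board_center in the frame of jig between 0.159 and 0.171 m and z of board_center in the frame of jig between 0.008 and 0.022 m); the robot touches nothing.
It fails at once if the pin is forced: it presses on the jig or its tongue with more than 40 N (contact force between pin and jig above 40 N).
It fails at once if the blue-headed pin is disturbed by more than 15 mm (distance of pin_blue_grip from where it was at the start of the episode above 0.015 m).
It fails at once if a bystander is moved by more than 30 mm (distance of any of mug, pencil_cup, glue, nippers from where it was at the start of the episode above 0.03 m).
It also fails if it takes over 61 s, if anything falls off the work surface, if the arm or the gripper's body presses on something with over 40 N, if the wrist force passes 120 N, or if a joint passes its speed limit or range.

ROBOT

A 6-joint arm with a two-finger parallel gripper is mounted at the origin on the work surface. World frame = base frame: x ahead of the robot, y to its left, z up, the work surface at z = 0. Lengths are in m, angles in degrees, forces in N, time in s.
With the tool pointing down it reaches from about 0.375 to 0.825 m from the base axis. Payload 5.5 kg.
Tool frame: the origin (TCP) lies between the finger pads; the fingertips stand 25 mm ahead of it and the grasp point (between the pads) lies 6 mm ahead of it (arm.tip_extent is the distance from the TCP to the fingertips, in m); z points along the fingers, y is the direction in which the jaws open and shut (so a half turn about z gives the same grasp; the last joint's range is limited). The gripper opens to 85 mm and grips with 20 to 120 N. Pads are 22 mm wide; open, the fingers measure 114 mm over their backs; the gripper's body (76 mm by 85 mm) begins 54 mm behind the grasp point. The pads swing forward as they close: fully open they stand 13 mm farther back than shut.
Start: joints at [64.744, 17.962, -2.699, 69.339, 0, 90], TCP at [0.256, 0.543, 0.256] pointing down, gripper open.
Joint ranges: [-152.73, 152.73], [-39.44, 99.34], [-58.76, 71.6], [-118.89, 123.64], [-81.53, 83.1], [-180, 180]. Speed limits (degrees/s): [136.94, 136.94, 172.46, 180, 180, 180].

INTERFACE

Orientations are given as [roll, pitch, yaw] about the fixed x, y, z axes, in that order (R = Rz(yaw) Ry(pitch) Rx(roll)).
In Python, from rig import arm, read_camera, camera_info gives the robot as it stands. The module is installed in compiled form; this text tells all that it offers.
- The arm moves only by the tool step_arm, never from a script. Its argument "moves" is one flat list of numbers, 7 for each row, row after row: the shift along the tool's x, y, z in cm, then the turn, a rotation vector about the tool's x, y, z in rad, then the gripper's target within -1 to 1 (shut at 1, half-way at 0, fully open at -1). A call has 1 to 12 rows; each row shifts and turns the pose as measured when the row begins, along the tool's axes as they then stand; what a row does not reach is not made up. A row lasts 1/8 s, in which the tool goes at most 62.5 mm and 10.7 degrees, less where a joint would pass 70% of its speed; a pose out of reach is approached as far as the arm can. A call is refused whole if a number of a shift passes 6.25 or a number of a turn 0.188, either way. A call with a gripper value outside its range is refused whole. The fingers move at their own pace and stop on an object; the grip force is fixed at half the most. Time passes only in rows, so rows that do not move let the fingers close. It gives the time, the measured TCP pose, the force and the opening at its end, in the units of the state.
- arm.get_obs(): the state, without advancing time (a new reading comes with each control period).
- read_camera(name): name is "scene" or "side" or "wrist"; returns the picture (384x512x3 uint8, red, green, blue); there is no depth.
- camera_info(name): a dict with "fx", "fy", "cx", "cy" (pixels), "k1" (the pictures are not rectified: a ray, as slopes to the right and down, at radius r is drawn at 1 + k1 r^2 times it, then the intrinsics apply), "R" (3x3) and "t" (3): a world point X has camera coordinates R X + t; the wrist camera has in their place "hand_eye" (4x4, takes a point from camera to tool coordinates, whose origin is the TCP and whose axes are the flange's). Camera axes: x right, y down, z forward; pixel columns grow to the right and rows downward; lengths in m; the calibration is good to about 2 mm. A picture is of the moment at which its call begins: read the wrist's pose just before it. camera_info takes no time and is no camera call.
- arm.close_job(): hands the job in, once; it reports no verdict.
The state is a dict: "clock": time; "joint_pos": joint angles; "joint_velocities": joint speeds; "effort": joint torques, N m; "tool_pos": TCP position; "tool_rot": TCP orientation; "contact_force": force on the tool from outside, world axes, zero at the start; "torque": the same for the moment, N m; "grip_width": opening from 0.0 (shut) to 1.0 (fully open).
Only numpy, scipy, OpenCV 4.12 (cv2) and the standard library are available. Lean on these libraries where they do the work, as an engineer would, in place of code of your own. Each camera call takes 0.05 s, during which the arm holds its last target.

## Working session

There is one attempt and no reset: what is moved stays moved. The work goes in short steps, Python scripts to look and compute and a tool call to move; the robot and the scene stay as the last step left them, time stands still between calls to the robot, and variables do not carry over. Pictures are saved under pics/ and viewed, and the job is handed in when it is done.

Besides the shell and the picture viewer there is one more tool, called after "Call:" by a JSON object that holds its "api" and its "payload", one argument or row to a line. step_arm: Moves the arm, as the interface text tells. Its arguments: {"type":"object","properties":{"moves":{"type":"array"}},"required":["moves"]}

```bash
mkdir -p pics
python3 - <<'E'
from rig import arm, read_camera, camera_info
import cv2,numpy as np
o=arm.get_obs(); print(o)
for n in ["scene","side","wrist"]:
    im=read_camera(n); cv2.imwrite(f"pics/{n}0.png",im[:,:,::-1]); print(n,camera_info(n))
print(arm.tip_extent)
E
```

```text
{'clock': 0.0, 'joint_pos': array([ 6.47452883e+01,  1.80035197e+01, -2.75316083e+00,  6.93398895e+01,
        1.50394103e-03,  9.00011233e+01]), 'joint_velocities': array([ 0.01962501, -0.00875248,  0.02113651, -0.06341772, -0.00877232,
        0.1332344 ]), 'effort': array([ 8.86297257e-04, -5.39595616e+01,  3.39744794e+01,  1.90849998e-02,
        2.15069908e-04,  3.00853844e-05]), 'tool_pos': array([0.25575399, 0.54217932, 0.25544972]), 'tool_rot': array([-1.79903430e+02, -1.50204557e-03,  1.54744162e+02]), 'contact_force': array([ 0.10367313, -0.16254512, -0.27248321]), 'torque': array([ 0.00074101,  0.02111051, -0.01570159]), 'grip_width': 0.9982563389153237}
scene {'fx': 487.4458487816136, 'fy': 487.4458487816136, 'cx': 246.6388607737274, 'cy': 190.42978081106773, 'k1': -0.07967070274078777, 'R': array([[-0.66201594,  0.74930855,  0.01647993],
       [ 0.51012913,  0.46659148, -0.72253765],
       [-0.54909304, -0.46992455, -0.69113512]]), 't': array([ 0.35092843, -0.19657185,  1.7436025 ])}
side {'fx': 463.04914793001916, 'fy': 463.04914793001916, 'cx': 251.65398625004877, 'cy': 190.374875362584, 'k1': -0.14267708757786557, 'R': array([[ 0.8469927 , -0.53159718,  0.00279483],
       [-0.29901847, -0.48075918, -0.82429277],
       [ 0.43953535,  0.69733425, -0.56615689]]), 't': array([-0.44423696,  0.21173711,  1.23903194])}
wrist {'fx': 305.36961851004014, 'fy': 305.36961851004014, 'cx': 255.51768138998293, 'cy': 190.7222249923866, 'k1': -0.07485586611944592, 'hand_eye': array([[ 1.69027658e-03, -9.63651383e-01, -2.67157546e-01,
         6.85929650e-02],
       [ 9.99998299e-01,  1.82594811e-03, -2.59411430e-04,
        -8.21068543e-04],
       [ 7.37798001e-04, -2.67156654e-01,  9.63652831e-01,
        -1.17019513e-01],
       [ 0.00000000e+00,  0.00000000e+00,  0.00000000e+00,
         1.00000000e+00]])}
0.025
```

View pics/scene0.png

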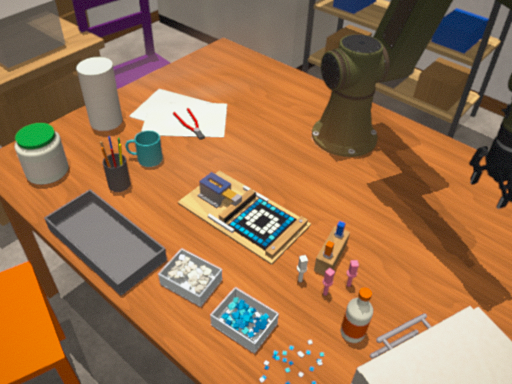

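View pics/side0.png

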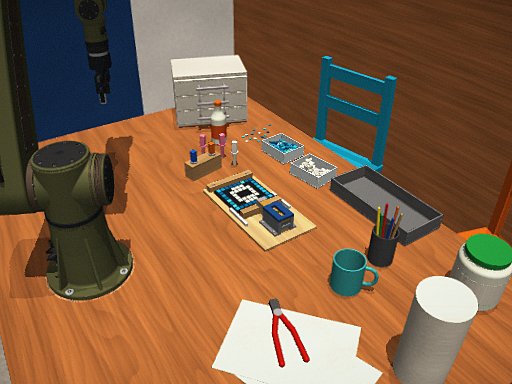

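View pics/wrist0.png

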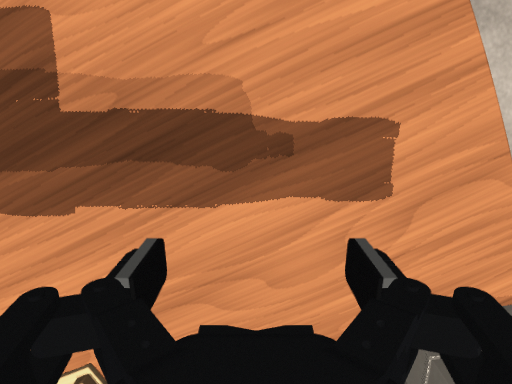

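Scene view: the rack is at (331,250), with an orange head at (328,247) and a blue head at (340,229). Pink figures stand at (352,270) and (328,280), a white one at (302,267). The jig yoke is at (216,190). I'll confirm which is the orange pin in an enlarged crop.

```bash
cat > h.py <<'E'
import numpy as np,cv2
from scipy.spatial.transform import Rotation as Ro
from rig import arm, read_camera, camera_info
def tcp(o=None):
    o=o or arm.get_obs()
    T=np.eye(4); T[:3,:3]=Ro.from_euler('xyz',o['tool_rot'],degrees=True).as_matrix(); T[:3,3]=o['tool_pos']; return T
def extr(n,T=None):
    c=camera_info(n)
    if n=='wrist':
        M=T@c['hand_eye']; R=M[:3,:3].T; return c,R,-R@M[:3,3]
    return c,np.array(c['R']),np.array(c['t'])
def KD(c): return np.array([[c['fx'],0,c['cx']],[0,c['fy'],c['cy']],[0,0,1.]]),np.array([c['k1'],0,0,0.])
def ray(n,px,T=None):
    c,R,t=extr(n,T);K,D=KD(c)
    u=cv2.undistortPoints(np.array(px,float).reshape(-1,1,2),K,D).reshape(-1,2)
    d=np.c_[u,np.ones(len(u))]@R
    return -R.T@t,d
def onz(n,px,z,T=None):
    o,d=ray(n,px,T); z=np.broadcast_to(z,(len(d),)); return o+d*((z-o[2])/d[:,2])[:,None]
def proj(n,X,T=None):
    c,R,t=extr(n,T);K,D=KD(c)
    return cv2.projectPoints(np.array(X,float).reshape(-1,1,3),cv2.Rodrigues(R)[0],t,K,D)[0].reshape(-1,2)
def tri(p1,p2):
    a,d=ray('scene',[p1]);b,e=ray('side',[p2]);d=d[0];e=e[0]
    s=np.linalg.lstsq(np.c_[d,-e],b-a,rcond=None)[0]
    P,Q=a+s[0]*d,b+s[1]*e
    return (P+Q)/2,np.linalg.norm(P-Q)
def crop(src,x0,y0,x1,y1,f,dst):
    im=cv2.imread(src)[y0:y1,x0:x1]; cv2.imwrite(dst,cv2.resize(im,None,fx=f,fy=f,interpolation=cv2.INTER_CUBIC))
E
python3 - <<'E'
from h import *
crop('pics/scene0.png',170,160,370,300,4,'pics/s1.png')
crop('pics/side0.png',170,115,330,255,4,'pics/d1.png')
E
```

```text
(no output)
```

View pics/s1.png

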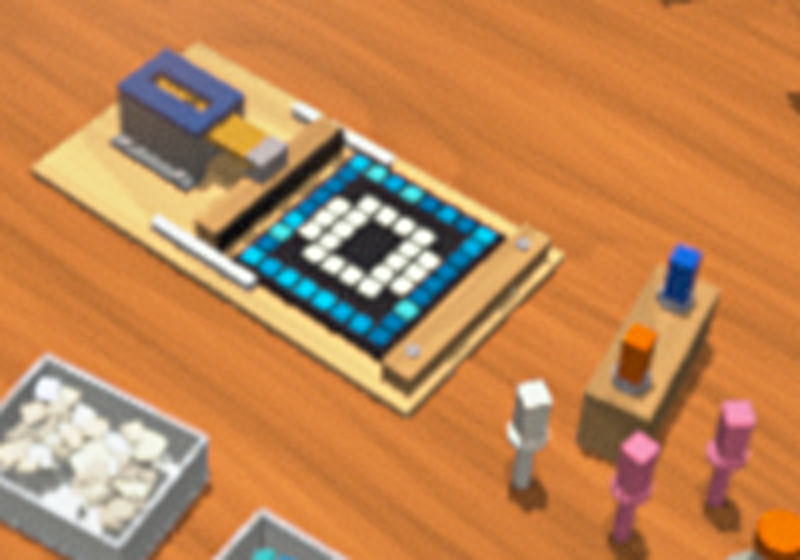

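View pics/d1.png

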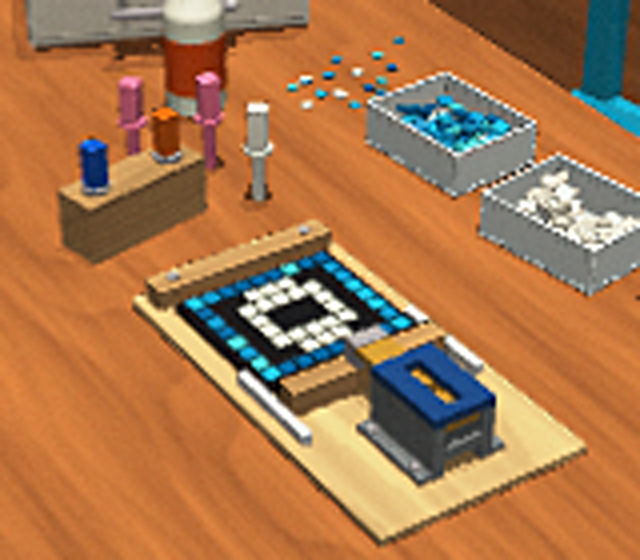

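The crop confirms it: the orange-headed pin is at scene (329,248), standing in the rack with its collar on the rack's top. The pink and white pieces stand free on the table, and the orange cap at (365,293) belongs to the glue bottle. Next I'll measure the pin and the jig.

Run:
```python
from h import *
def blobs(src,lo,hi,box):
    im=cv2.imread(src); hsv=cv2.cvtColor(im,cv2.COLOR_BGR2HSV); m=cv2.inRange(hsv,lo,hi)
    k=np.zeros_like(m); x0,y0,x1,y1=box;k[y0:y1,x0:x1]=m[y0:y1,x0:x1]
    n,l,s,c=cv2.connectedComponentsWithStats(k)
    i=1+np.argmax(s[1:,4]); return c[i],s[i],(l==i).astype('uint8')
O=((5,215,130),(15,255,255))
for nm,lo,hi,b1,b2 in [('orange',(5,225,100),(15,255,255),(320,235,340,262),(205,137,222,158)),('blue',(105,150,50),(125,255,255),(332,215,350,240),(185,145,200,168))]:
    a=blobs('pics/scene0.png',lo,hi,b1);b=blobs('pics/side0.png',lo,hi,b2)
    print(nm,a[0],a[1],b[0],b[1],tri(a[0],b[0]))
# ear
for n,b in [('scene',(190,165,240,215)),('side',(250,195,300,235))]:
    c,s,m=blobs(f'pics/{n}0.png',(108,100,70),(128,255,255),b)
    print(n,'ear',c,s)
f=lambda p:(170+p[0]/4,160+p[1]/4)
g=lambda p:(170+p[0]/4,115+p[1]/4)
print('base corners scene z=.01',onz('scene',[f(p) for p in [(33,168),(200,42),(563,253),(408,408)]],.01).round(4))
print('side',onz('side',[g(p) for p in [(382,538),(587,447),(135,302)]],.01).round(4))
print('ear scene z=.065',onz('scene',[f(p) for p in [(168,50),(243,95),(196,135),(120,88)]],.065).round(4))
print('ear side',onz('side',[g(p) for p in [(371,362),(445,342),(496,397),(411,435)]],.065).round(4))
```

```text
orange [328.71621622 247.74324324] [325 241   9  14  74] [211.03389831 147.52542373] [208 142   7  12  59] (array([0.5328333 , 0.28402271, 0.08118277]), np.float64(0.0016564696218440776))
blue [339.8115942  228.17391304] [336 222   8  14  69] [193.23076923 155.61538462] [190 150   7  12  65] (array([0.45521653, 0.26726142, 0.08047751]), np.float64(0.0012116055127917638))
scene ear [217.85148515 186.3960396 ] [205 180  25  13 101]
side ear [278.50793651 210.0952381 ] [263 203  31  17 126]
base corners scene z=.01 [[ 0.6358 -0.1832  0.01  ]
 [ 0.4462 -0.1897  0.01  ]
 [ 0.4355  0.1658  0.01  ]
 [ 0.6214  0.1719  0.01  ]]
side [[ 0.4459 -0.1979  0.01  ]
 [ 0.6312 -0.1948  0.01  ]
 [ 0.4332  0.153   0.01  ]]
ear scene z=.065 [[ 0.5137 -0.1573  0.065 ]
 [ 0.5121 -0.0807  0.065 ]
 [ 0.5667 -0.0768  0.065 ]
 [ 0.5686 -0.1538  0.065 ]]
ear side [[ 0.5114 -0.0822  0.065 ]
 [ 0.5725 -0.0904  0.065 ]
 [ 0.5647 -0.1656  0.065 ]
 [ 0.4879 -0.1694  0.065 ]]
```

Orange head at (0.533, 0.284, 0.081): the height is as it should be (0.081), and it is 79 mm from the blue head (80 given). The jig origin is about (0.539, −0.098), yaw about 2°. I'll check the figures near the pin, then move above it.

Run:
```python
from h import *
f=lambda p:(170+p[0]/4,160+p[1]/4)
print(onz('scene',[f(p) for p in [(522,487),(622,538),(717,505)]],0).round(3))
print(onz('scene',[(357,340)],0).round(3))
```

```text
[[0.615 0.265 0.   ]
 [0.604 0.338 0.   ]
 [0.541 0.37  0.   ]]
[[0.661 0.47  0.   ]]
```

Call:
{"api": "step_arm", "payload": {
  "moves": [-5.15, -1.64, 0, 0, 0, 0, 0, -5.15, -1.64, 0, 0, 0, 0, 0, -5.15, -1.64, 0, 0, 0, 0, 0, -5.15, -1.64, 0, 0, 0, 0, 0, -5.15, -1.64, 0, 0, 0, 0, 0, -5.15, -1.64, 0, 0, 0, 0, 0, -5.15, -1.64, 0, 0, 0, 0, 0, 0, 0, 0, 0, 0, -0.165, 0, 0, 0, 0, 0, 0, -0.165, 0, 0, 0, 0, 0, 0, -0.165, 0, 0, 0, 0, 0, 0, -0.165, 0, 0, 0, 0, 0, 0, 0, 0]
}}

```text
clock: 1.65
tool_pos: [0.541, 0.2753, 0.2509]
tool_rot: [-179.8, -0.4, -166.3]
contact_force: [-0.5, -0.7, 0.3]
grip_width: 0.501
```

Run:
```python
from h import *
T=tcp(); im=read_camera('wrist'); cv2.imwrite('pics/w1.png',im[:,:,::-1]); np.save('w1.npy',T)
print(T.round(4), arm.get_obs()['joint_pos'].round(1))
print(proj('wrist',[[.533,.284,.101],[.533,.284,.081],[.4552,.2673,.101]],T))
```

```text
[[-0.9716 -0.2366 -0.0056  0.541 ]
 [-0.2366  0.9716 -0.0044  0.2753]
 [ 0.0065 -0.003  -1.      0.2509]
 [ 0.      0.      0.      1.    ]] [27.  19.2 -1.7 69.5 -0.1 13.4]
[[267.57886355 180.30171366]
 [266.84243511 175.56775116]
 [271.22027437  87.92513716]]
```

View pics/w1.png

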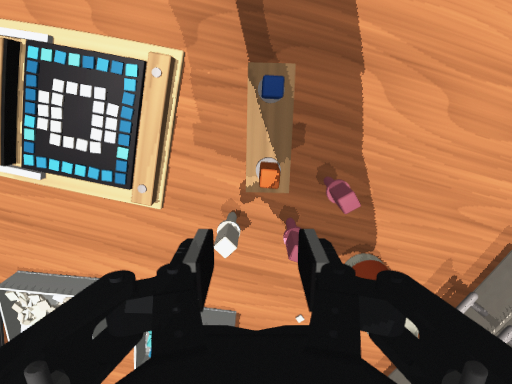

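The wrist view shows the orange head at (269,176) on the rack's near hole and the blue one at (273,87), which matches the prediction. I'll refine the head's position and yaw.

Run:
```python
from h import *
T=np.load('w1.npy')
crop('pics/w1.png',235,50,305,200,5,'pics/w1c.png')
im=cv2.imread('pics/w1.png'); hsv=cv2.cvtColor(im,cv2.COLOR_BGR2HSV)
for nm,lo,hi,(x0,y0,x1,y1) in [('o',(5,210,170),(14,255,255),(255,160,285,192)),('b',(105,150,40),(125,255,255),(258,70,290,102))]:
    m=cv2.inRange(hsv,lo,hi)[y0:y1,x0:x1]
    c=max(cv2.findContours(m,0,1)[0],key=cv2.contourArea)
    r=cv2.minAreaRect(c); b=cv2.boxPoints(r)+[x0,y0]; 
    P=onz('wrist',b,.101,T); print(nm,r,b.mean(0),P.mean(0).round(4),np.linalg.norm(P[1]-P[0]),np.linalg.norm(P[2]-P[1]),np.degrees(np.arctan2(*(P[1]-P[0])[[1,0]])))
```

```text
Traceback (most recent call last):
ValueError: max() iterable argument is empty
```

View pics/w1c.png

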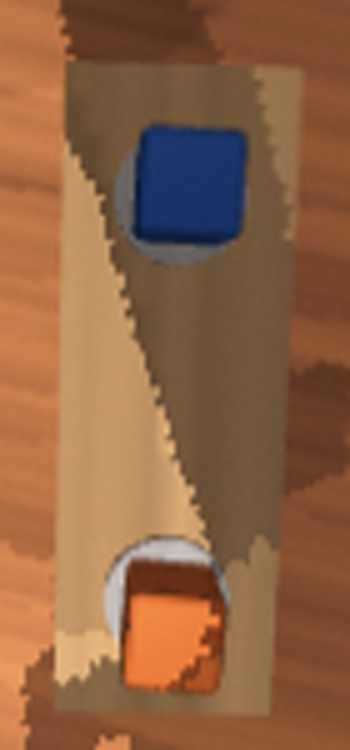

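Run:
```python
from h import *
T=np.load('w1.npy')
q=np.array([(130,593),(222,597),(216,694),(122,688)])/5+[235,50]
P=onz('wrist',q-.4,.101,T); print(P.round(4),P.mean(0).round(4),[np.linalg.norm(P[i]-P[i-1]).round(4) for i in range(4)])
e=P[1]+P[2]-P[0]-P[3]; print(np.degrees(np.arctan2(e[1],e[0])))
q=np.array([(145,128),(247,130),(240,240),(138,240)])/5+[235,50]
P=onz('wrist',q-.4,.101,T); print('blue',P.mean(0).round(4))
# rack corners top z=.056
q=np.array([(66,63),(303,68),(270,714),(53,710)])/5+[235,50]
P=onz('wrist',q-.4,.056,T); print(P.round(4),[np.linalg.norm(P[i]-P[i-1]).round(4) for i in range(4)]);e=P[3]+P[2]-P[0]-P[1]; print(np.degrees(np.arctan2(e[1],e[0])))
```

```text
[[0.5238 0.2752 0.101 ]
 [0.5206 0.2913 0.101 ]
 [0.5381 0.2949 0.101 ]
 [0.5411 0.2781 0.101 ]] [0.5309 0.2849 0.101 ] [np.float64(0.0175), np.float64(0.0164), np.float64(0.0179), np.float64(0.0171)]
100.67574962631845
blue [0.4538 0.2686 0.101 ]
[[0.4341 0.2408 0.056 ]
 [0.4239 0.2854 0.056 ]
 [0.5502 0.3131 0.056 ]
 [0.5604 0.2682 0.056 ]] [np.float64(0.1293), np.float64(0.0457), np.float64(0.1293), np.float64(0.0461)]
12.30881298614435
```

```bash
cat >> h.py <<'E'
def delta(pos,yaw,o=None):
    """tool-frame shift (cm) and rotvec (rad) to get to pos with tool straight down at yaw deg"""
    T=tcp(o); Rt=Ro.from_euler('xyz',[180,0,yaw],degrees=True).as_matrix()
    d=T[:3,:3].T@(np.array(pos)-T[:3,3])*100
    r=Ro.from_matrix(T[:3,:3].T@Rt).as_rotvec()
    print('shift cm',d.round(2),'rot',r.round(4))
E
python3 - <<'E'
from h import *
delta([.532,.2847,.15],192.2)
E
```

```text
shift cm [ 0.59  1.15 10.09] rot [-0.0031 -0.0064  0.0249]
```

Call:
{"api": "step_arm", "payload": {
  "moves": [0.3, 0.6, 4, -0.0015, -0.003, 0.0125, 0, 0.3, 0.55, 4, -0.0015, -0.003, 0.0125, 0, 0, 0, 2, 0, 0, 0, 0, 0, 0, 0, 0, 0, 0, 0]
}}

```text
clock: 2.2
tool_pos: [0.5323, 0.2856, 0.1488]
tool_rot: [180.0, 0.1, -168.5]
contact_force: [-0.2, -0.8, -0.6]
grip_width: 0.496
```

Run:
```python
from h import *
T=tcp(); im=read_camera('wrist'); cv2.imwrite('pics/w2.png',im[:,:,::-1]); np.save('w2.npy',T)
print(T.round(4)); delta([.532,.2847,.094],192.2)
```

```text
[[-9.800e-01 -1.990e-01  1.100e-03  5.323e-01]
 [-1.990e-01  9.800e-01  6.000e-04  2.856e-01]
 [-1.200e-03  4.000e-04 -1.000e+00  1.488e-01]
 [ 0.000e+00  0.000e+00  0.000e+00  1.000e+00]]
shift cm [ 0.12 -0.1   5.58] rot [ 0.0008  0.0026 -0.0123]
```

View pics/w2.png

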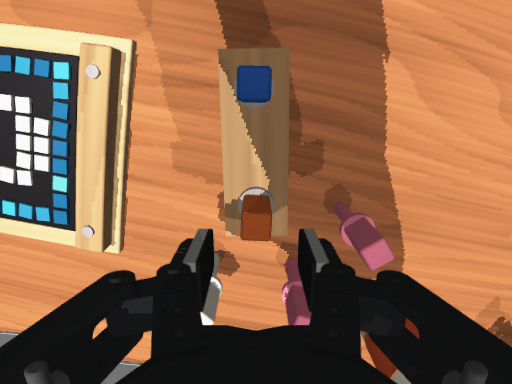

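Run:
```python
from h import *
T=np.load('w2.npy')
im=cv2.imread('pics/w2.png'); hsv=cv2.cvtColor(im,cv2.COLOR_BGR2HSV)
m=cv2.inRange(hsv,(3,200,60),(14,255,255))[185:250,230:285]
print(cv2.boundingRect(m))
crop('pics/w2.png',225,180,290,250,8,'pics/w2c.png')
```

```text
(11, 11, 31, 45)
```

View pics/w2c.png

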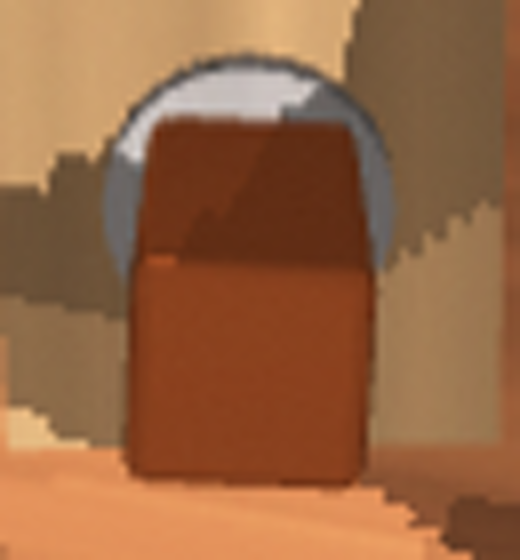

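Run:
```python
from h import *
T=np.load('w2.npy')
q=np.array([(132,258),(374,265),(366,485),(128,477)])/8+[225,180]-.4
P=onz('wrist',q,.101,T); print(P.round(4),P.mean(0).round(4),[np.linalg.norm(P[i]-P[i-1]).round(4) for i in range(4)])
e=P[1]+P[2]-P[0]-P[3]; print(np.degrees(np.arctan2(e[1],e[0])))
c=P.mean(0); delta([c[0],c[1],.094],192.2)
```

```text
[[0.5234 0.2752 0.101 ]
 [0.5205 0.2923 0.101 ]
 [0.5373 0.2954 0.101 ]
 [0.5402 0.2781 0.101 ]] [0.5304 0.2853 0.101 ] [np.float64(0.017), np.float64(0.0173), np.float64(0.0171), np.float64(0.0175)]
99.63171139953161
shift cm [ 0.27 -0.01  5.58] rot [ 0.0008  0.0026 -0.0123]
```

Call:
{"api": "step_arm", "payload": {
  "moves": [0.25, 0, 2, 0.001, 0.002, -0.006, 0, 0, 0, 2, 0, 0, 0, 0, 0, 0, 1, 0, 0, 0, 0, 0, 0, 0.5, 0, 0, 0, 0, 0, 0, 0, 0, 0, 0, 0]
}}

```text
clock: 2.88
tool_pos: [0.5349, 0.2876, 0.1]
tool_rot: [179.8, 0.6, -168.4]
contact_force: [0.1, -0.5, -0.7]
grip_width: 0.497
```

Run:
```python
from h import *
delta([.5306,.2853,.094],191.5)
im=read_camera('wrist'); cv2.imwrite('pics/w3.png',im[:,:,::-1])
```

```text
shift cm [ 0.47 -0.14  0.6 ] rot [0.0026 0.01   0.0014]
```

View pics/w3.png

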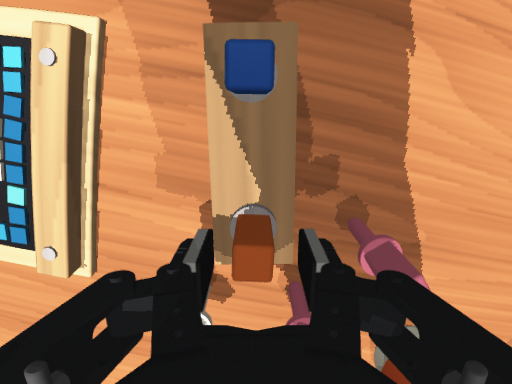

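Call:
{"api": "step_arm", "payload": {
  "moves": [0.4, -0.14, 0.3, 0.0026, 0.01, 0, 0, 0, 0, 0.3, 0, 0, 0, 0, 0, 0, 0, 0, 0, 0, 0]
}}

```text
clock: 3.3
tool_pos: [0.5319, 0.2858, 0.0951]
tool_rot: [180.0, 0.1, -168.4]
contact_force: [-0.3, -0.1, 0.2]
grip_width: 0.496
```

Run:
```python
from h import *
delta([.5306,.2853,.094],191.5)
T=tcp()
im=read_camera('wrist'); cv2.imwrite('pics/w4.png',im[:,:,::-1]); np.save('w4.npy',T)
crop('pics/w4.png',180,200,330,310,5,'pics/w4c.png')
```

```text
shift cm [ 0.14 -0.02  0.11] rot [0.0005 0.0015 0.0012]
```

View pics/w4c.png

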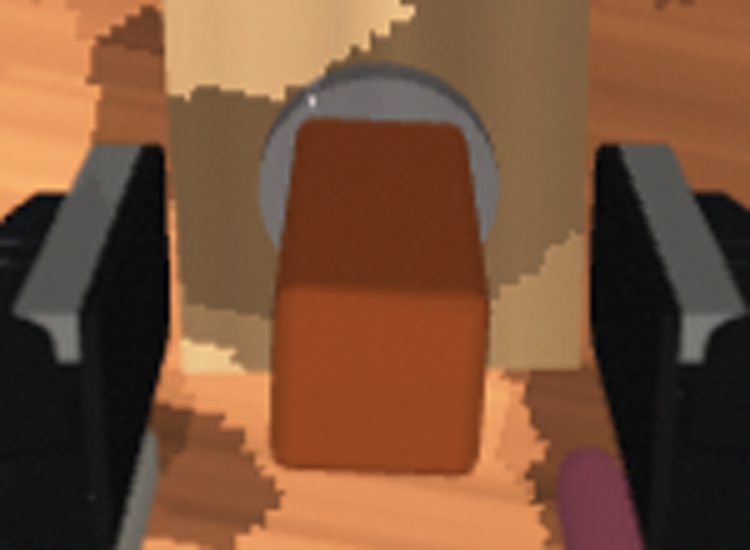

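Run:
```python
from h import *
T=np.load('w4.npy')
q=np.array([(277,285),(488,292),(478,473),(272,468)])/5+[180,200]-.4
P=onz('wrist',q,.101,T); print(P.mean(0).round(4),[np.linalg.norm(P[i]-P[i-1]).round(4) for i in range(4)])
print('in tool',(np.linalg.inv(T)@np.r_[P.mean(0),1]).round(4))
```

```text
[0.5302 0.2852 0.101 ] [np.float64(0.0172), np.float64(0.017), np.float64(0.017), np.float64(0.0173)]
in tool [ 1.7e-03 -2.0e-04 -5.9e-03  1.0e+00]
```

Call:
{"api": "step_arm", "payload": {
  "moves": [0.12, 0, 0.1, 0, 0.0015, 0.001, 0, 0, 0, 0, 0, 0, 0, 0.3, 0, 0, 0, 0, 0, 0, 0.6, 0, 0, 0, 0, 0, 0, 1, 0, 0, 0, 0, 0, 0, 1, 0, 0, 0, 0, 0, 0, 1, 0, 0, 0, 0, 0, 0, 1]
}}

```text
clock: 4.22
tool_pos: [0.5309, 0.2857, 0.0944]
tool_rot: [180.0, 0.0, -168.5]
contact_force: [0.1, 0.4, 1.0]
grip_width: 0.198
```

Call:
{"api": "step_arm", "payload": {
  "moves": [0, 0, -1, 0, 0, 0, 1, 0, 0, -2, 0, 0, 0, 1, 0, 0, -2, 0, 0, 0, 1, 0, 0, -3, 0, 0, 0, 1, 0, 0, -3, 0, 0, 0, 1, 0, 0, -1, 0, 0, 0, 1, 0, 0, 0, 0, 0, 0, 1]
}}

```text
clock: 5.1
tool_pos: [0.53, 0.2851, 0.2191]
tool_rot: [180.0, -0.1, -168.5]
contact_force: [0.9, 0.5, -1.6]
grip_width: 0.203
```

Run:
```python
from h import *
T=tcp(); print(T.round(4))
im=read_camera('wrist'); cv2.imwrite('pics/w5.png',im[:,:,::-1]); np.save('w5.npy',T)
im=read_camera('side'); cv2.imwrite('pics/d5.png',im[:,:,::-1])
crop('pics/d5.png',150,60,300,200,5,'pics/d5c.png')
delta([.5394,-0.118,.2],182)
```

```text
[[-9.799e-01 -1.995e-01 -1.300e-03  5.300e-01]
 [-1.995e-01  9.799e-01 -2.000e-04  2.851e-01]
 [ 1.300e-03  1.000e-04 -1.000e+00  2.191e-01]
 [ 0.000e+00  0.000e+00  0.000e+00  1.000e+00]]
shift cm [  7.05 -39.66   1.83] rot [-0.0008 -0.0031  0.1659]
```

View pics/w5.png

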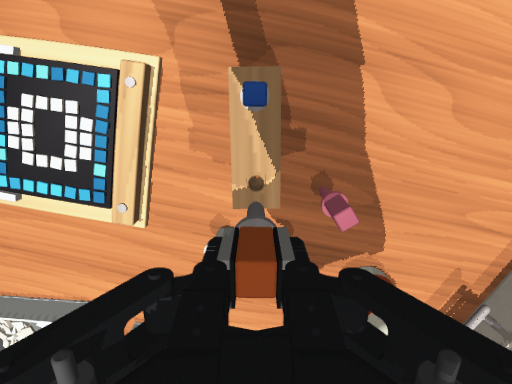

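View pics/d5c.png

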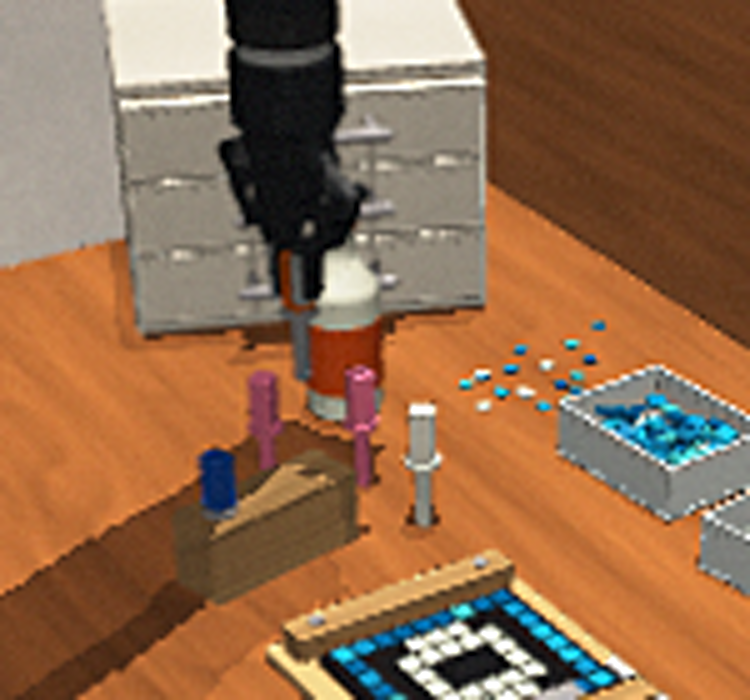

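The pin is held upright, with its nose at (257,207) in the wrist view, and the blue pin hasn't moved. Next I move beside the jig so the wrist camera looks straight down into the slot.

Call:
{"api": "step_arm", "payload": {
  "moves": [0, 0, 0, 0, -0.003, 0.166, 1, -0.62, -4.5, 0, 0, 0, 0, 1, -0.62, -4.5, 0, 0, 0, 0, 1, -0.62, -4.5, 0, 0, 0, 0, 1, -0.62, -4.5, 0, 0, 0, 0, 1, -0.62, -4.5, 0, 0, 0, 0, 1, -0.62, -4.5, 0, 0, 0, 0, 1, -0.62, -4.5, 0, 0, 0, 0, 1, -0.62, -4.5, 0, 0, 0, 0, 1, -0.62, -4.0, 0, 0, 0, 0, 1, 0, 0, 0, 0, 0, 0, 1, 0, 0, 0, 0, 0, 0, 1]
}}

```text
clock: 6.7
tool_pos: [0.5902, -0.1255, 0.1992]
tool_rot: [-179.9, -1.5, -178.2]
contact_force: [0.8, -0.0, -0.8]
grip_width: 0.194
```

Run:
```python
from h import *
T=tcp(); print(T.round(4))
im=read_camera('wrist'); cv2.imwrite('pics/w6.png',im[:,:,::-1]); np.save('w6.npy',T)
delta([.60,-0.118,.2],182)
```

```text
[[-0.9991 -0.0315 -0.0267  0.5902]
 [-0.0314  0.9995 -0.0022 -0.1255]
 [ 0.0268 -0.0013 -0.9996  0.1992]
 [ 0.      0.      0.      1.    ]]
shift cm [-1.   0.7 -0.1] rot [-0.0017 -0.0268 -0.003 ]
```

View pics/w6.png

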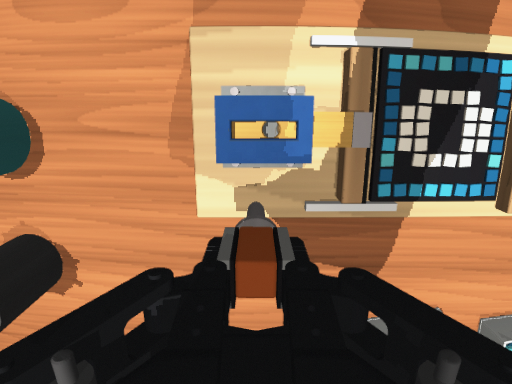

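The wrist view shows the blue ear with the slot from about (232,130) to (298,130), and the eye as a grey round at (272,129). I'll enlarge this and measure.

Run:
```python
from h import *
crop('pics/w6.png',205,80,325,180,6,'pics/w6c.png')
```

```text
(no output)
```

View pics/w6c.png

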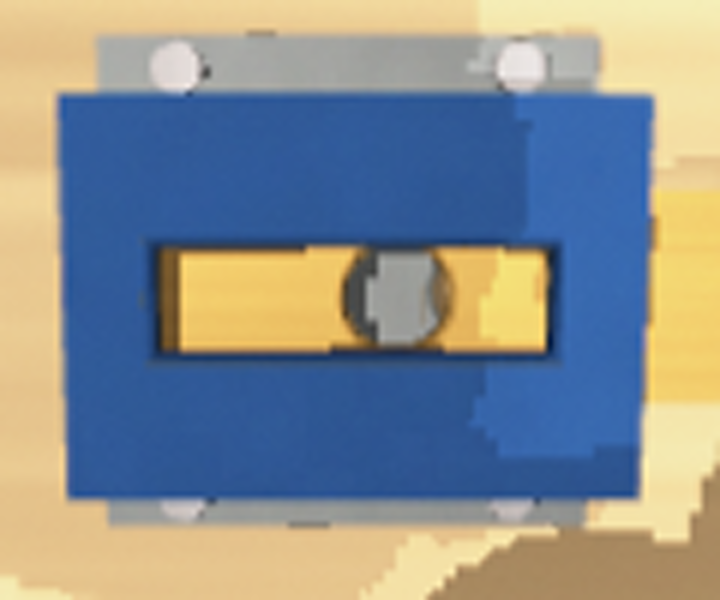

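Run:
```python
from h import *
T=np.load('w6.npy')
F=lambda q:np.array(q,float)/6+[205,80]-.42
ear=onz('wrist',F([(58,94),(653,94),(640,498),(68,498)]),.065,T)
sl=onz('wrist',F([(150,240),(563,240),(557,362),(152,362)]),.065,T)
eye=onz('wrist',F([(397,297)]),.054,T)[0]
print(ear.round(4),[np.linalg.norm(ear[i]-ear[i-1]).round(4) for i in range(4)])
print(sl.round(4),[np.linalg.norm(sl[i]-sl[i-1]).round(4) for i in range(4)])
e=ear[1]+ear[2]-ear[0]-ear[3]; yj=np.degrees(np.arctan2(-e[0],e[1])); print('yaw',yj)
s=sl[1]+sl[2]-sl[0]-sl[3]; print('yaw slot',np.degrees(np.arctan2(-s[0],s[1])))
a=np.radians(yj); ey=np.array([-np.sin(a),np.cos(a)]); ex=np.array([np.cos(a),np.sin(a)])
o1=ear.mean(0)[:2]+.02*ey; o2=sl.mean(0)[:2]+.02*ey
print('origin ear',o1,'slot',o2)
o=(o1+o2)/2
print('eye jig',[(eye[:2]-o)@ex,(eye[:2]-o)@ey],'world',eye)
tip=np.linalg.inv(T); 
im=cv2.imread('pics/w6.png'); cv2.imwrite('pics/w6t.png',cv2.resize(im[190:310,205:310],None,fx=6,fy=5.0,interpolation=cv2.INTER_CUBIC))
for x in (0,.001,.002): print(proj('wrist',(T@np.array([x,0,.0884,1]))[:3],T))
print(proj('wrist',[(T@np.array([x,y,-.0066,1]))[:3] for x,y in [(.009,-.009),(.009,.009),(-.009,.009),(-.009,-.009)]],T))
```

```text
[[ 0.5099 -0.1617  0.065 ]
 [ 0.5072 -0.0824  0.065 ]
 [ 0.5616 -0.0803  0.065 ]
 [ 0.5643 -0.16    0.065 ]] [np.float64(0.0543), np.float64(0.0793), np.float64(0.0544), np.float64(0.0798)]
[[ 0.5287 -0.1491  0.065 ]
 [ 0.5268 -0.0933  0.065 ]
 [ 0.5432 -0.0931  0.065 ]
 [ 0.5451 -0.1486  0.065 ]] [np.float64(0.0164), np.float64(0.0558), np.float64(0.0164), np.float64(0.0555)]
yaw 1.9501936706339194
yaw slot 1.9499324107091427
origin ear [ 0.53506102 -0.10110977] slot [ 0.53525686 -0.10101911]
eye jig [np.float64(3.5616444822011066e-05), np.float64(-0.013810676948038912)] world [ 0.53566452 -0.1148659   0.054     ]
[[256.00765489 207.01936788]]
[[256.01066207 205.67825525]]
[[256.01367545 204.33369415]]
[[234.02739598 260.8398751 ]
 [278.74675376 260.90570193]
 [277.67118797 299.10666215]
 [234.88356462 299.04780445]]
```

View pics/w6t.png

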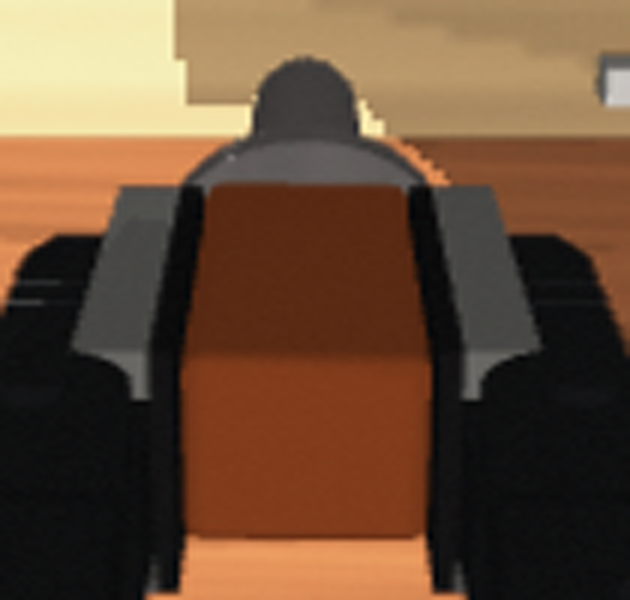

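The ear measures 79.5 × 54.4 mm (80 × 55 given). The ear and slot centres agree: jig origin (0.535, −0.101), yaw 1.95°, with the eye at jig y ≈ −13.8 mm. In the tool frame the pin's nose and head both lie within 0.5 mm of the axis. I'll level the tool and go over the eye.

Run:
```python
from h import *
delta([.5356,-0.1149,.19],182)
```

```text
shift cm [5.4  1.22 1.07] rot [-0.0017 -0.0268 -0.003 ]
```

Call:
{"api": "step_arm", "payload": {
  "moves": [0, 0, 0, -0.0017, -0.0268, -0.003, 1, 2.0, 0.4, 0, 0, 0, 0, 1, 2.0, 0.4, 0, 0, 0, 0, 1, 1.2, 0.4, 0, 0, 0, 0, 1, 0, 0, 0, 0, 0, 0, 1, 0, 0, 0, 0, 0, 0, 1]
}}

```text
clock: 7.5
tool_pos: [0.5364, -0.11, 0.1991]
tool_rot: [180.0, 0.3, -177.6]
contact_force: [0.1, -0.5, -1.7]
grip_width: 0.202
```

Run:
```python
from h import *
delta([.5356,-0.1149,.173],182); print(tcp().round(4))
```

```text
shift cm [ 0.11 -0.49  2.61] rot [0.0008 0.006  0.0078]
[[-9.991e-01 -4.270e-02  6.000e-03  5.364e-01]
 [-4.270e-02  9.991e-01  1.100e-03 -1.100e-01]
 [-6.000e-03  8.000e-04 -1.000e+00  1.991e-01]
 [ 0.000e+00  0.000e+00  0.000e+00  1.000e+00]]
```

Call:
{"api": "step_arm", "payload": {
  "moves": [0.1, -0.49, 0.5, 0.0008, 0.006, 0.008, 1, 0, 0, 1, 0, 0, 0, 1, 0, 0, 0.8, 0, 0, 0, 1, 0, 0, 0, 0, 0, 0, 1, 0, 0, 0, 0, 0, 0, 1]
}}

```text
clock: 8.12
tool_pos: [0.5366, -0.1157, 0.1733]
tool_rot: [180.0, -0.1, -178.1]
contact_force: [-0.1, -0.7, -1.4]
grip_width: 0.202
```

Run:
```python
from h import *
T=tcp(); delta([.5356,-0.1149,.168],182); print(T.round(4))
im=read_camera('wrist'); cv2.imwrite('pics/w7.png',im[:,:,::-1]); np.save('w7.npy',T)
for n in ['scene','side']:
    im=read_camera(n); cv2.imwrite(f'pics/{n}7.png',im[:,:,::-1])
crop('pics/w7.png',195,130,315,250,6,'pics/w7c.png')
a=cv2.imread('pics/scene7.png')[130:220,180:260];b=cv2.imread('pics/side7.png')[150:240,240:320]
cv2.imwrite('pics/sd7.png',cv2.resize(np.hstack([a,b]),None,fx=5,fy=5,interpolation=cv2.INTER_CUBIC))
```

```text
shift cm [0.09 0.08 0.53] rot [ 0.0001 -0.0012 -0.0011]
[[-9.994e-01 -3.380e-02 -1.200e-03  5.366e-01]
 [-3.380e-02  9.994e-01  1.000e-04 -1.157e-01]
 [ 1.200e-03  1.000e-04 -1.000e+00  1.733e-01]
 [ 0.000e+00  0.000e+00  0.000e+00  1.000e+00]]
```

View pics/w7c.png

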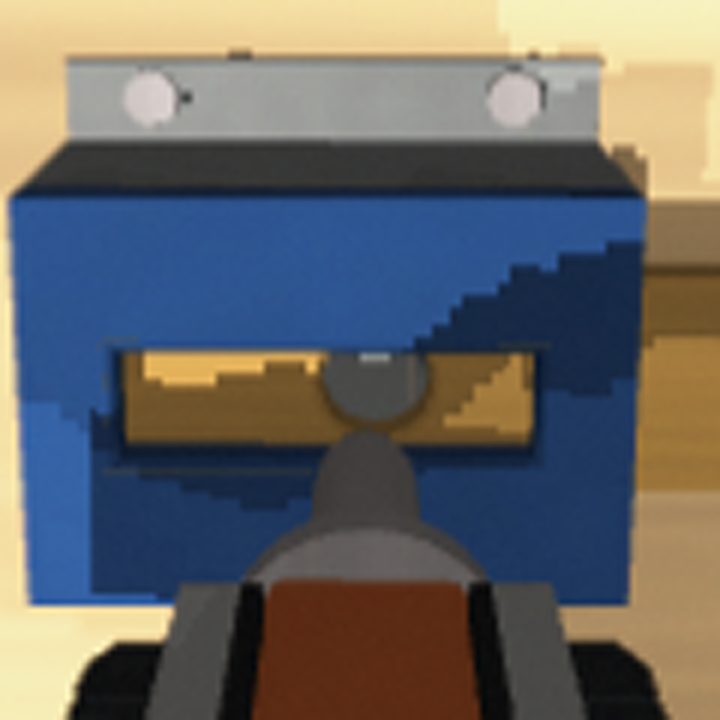

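View pics/sd7.png

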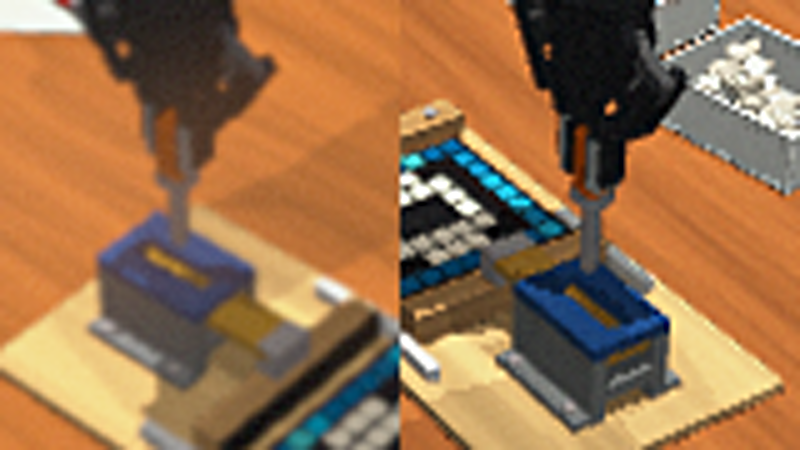

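Run:
```python
from h import *
T=np.load('w7.npy')
F=lambda q:np.array(q,float)/6+[195,130]-.42
ear=onz('wrist',F([(9,197),(646,195),(630,605),(31,606)]),.065,T)
sl=onz('wrist',F([(105,348),(550,346),(543,467),(108,470)]),.065,T)
eye=onz('wrist',F([(322,375),(430,375),(376,422)]),.054,T)
a=np.radians(1.95); ey=np.array([-np.sin(a),np.cos(a)])
for s in (ear,sl): print([np.linalg.norm(s[i]-s[i-1]).round(4) for i in range(4)],s.mean(0)[:2]+.02*ey)
print(eye.round(4))
tip=onz('wrist',F([(312,490),(418,490),(367,432)]),.0849+.006,T); print(tip.round(4), T[:3,3])
```

```text
[np.float64(0.055), np.float64(0.0795), np.float64(0.055), np.float64(0.0796)] [ 0.53485842 -0.10081372]
[np.float64(0.0164), np.float64(0.0567), np.float64(0.0162), np.float64(0.0565)] [ 0.53501567 -0.10112053]
[[ 0.5344 -0.122   0.054 ]
 [ 0.5338 -0.1075  0.054 ]
 [ 0.5407 -0.1145  0.054 ]]
[[ 0.5378 -0.1222  0.0909]
 [ 0.5373 -0.11    0.0909]
 [ 0.5306 -0.1161  0.0909]] [ 0.53656764 -0.11570238  0.17334732]
```

Call:
{"api": "step_arm", "payload": {
  "moves": [0.09, 0.13, 0.3, 0, -0.001, 0, 1, 0, 0, 0.5, 0, 0, 0, 1, 0, 0, 0.3, 0, 0, 0, 1, 0, 0, 0, 0, 0, 0, 1]
}}

```text
clock: 8.78
tool_pos: [0.5359, -0.1142, 0.1624]
tool_rot: [-180.0, 0.1, -178.0]
contact_force: [0.4, -0.3, -1.3]
grip_width: 0.2
```

Run:
```python
from h import *
T=tcp(); delta([.5357,-0.1144,.150],182); print(T.round(4))
im=read_camera('wrist'); cv2.imwrite('pics/w8.png',im[:,:,::-1]); np.save('w8.npy',T)
crop('pics/w8.png',195,150,315,270,6,'pics/w8c.png')
```

```text
shift cm [ 0.02 -0.02  1.24] rot [-0.0002  0.0013 -0.0008]
[[-9.994e-01 -3.410e-02  1.300e-03  5.359e-01]
 [-3.410e-02  9.994e-01 -1.000e-04 -1.142e-01]
 [-1.300e-03 -2.000e-04 -1.000e+00  1.624e-01]
 [ 0.000e+00  0.000e+00  0.000e+00  1.000e+00]]
```

View pics/w8c.png

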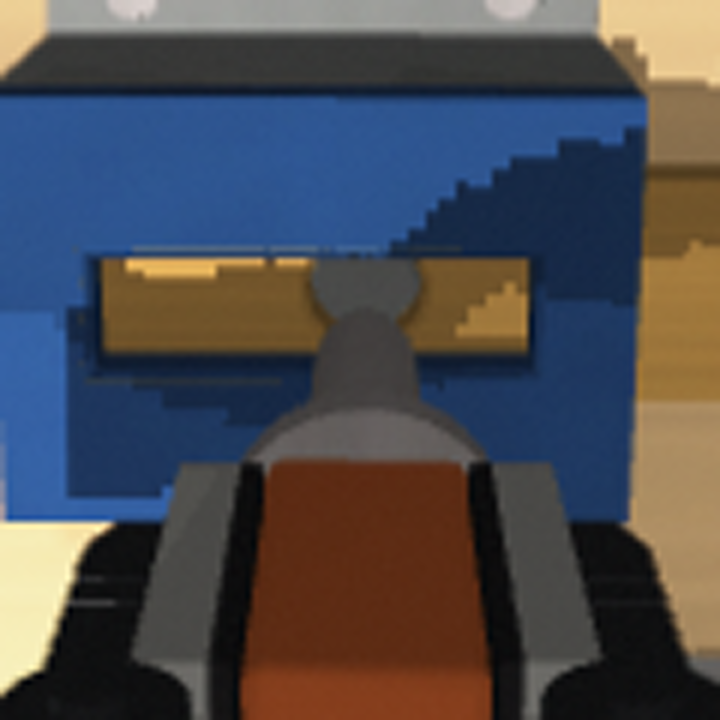

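The nose is aligned with the eye in the wrist view (eye centre column 366, pin 366 in the crop). I'll lower it slowly and watch the force.

Call:
{"api": "step_arm", "payload": {
  "moves": [0, 0, 0.3, 0, 0.001, 0, 1, 0, 0, 0.3, 0, 0, 0, 1, 0, 0, 0.2, 0, 0, 0, 1, 0, 0, 0, 0, 0, 0, 1]
}}

```text
clock: 9.32
tool_pos: [0.5361, -0.1143, 0.154]
tool_rot: [-180.0, 0.0, -178.0]
contact_force: [0.6, -0.1, -0.5]
grip_width: 0.203
```

Run:
```python
from h import *
delta([.5357,-0.1144,.140],182)
```

```text
shift cm [ 0.04 -0.01  1.4 ] rot [-0.0002  0.0005 -0.0009]
```

Call:
{"api": "step_arm", "payload": {
  "moves": [0.03, 0, 0.15, 0, 0, 0, 1, 0, 0, 0.15, 0, 0, 0, 1, 0, 0, 0.15, 0, 0, 0, 1, 0, 0, 0.15, 0, 0, 0, 1]
}}

```text
clock: 9.82
tool_pos: [0.5359, -0.1144, 0.1478]
tool_rot: [-180.0, 0.1, -178.0]
contact_force: [-0.5, -0.9, -1.5]
grip_width: 0.199
```

Call:
{"api": "step_arm", "payload": {
  "moves": [0, 0, 0.15, 0, 0, 0, 1, 0, 0, 0.15, 0, 0, 0, 1, 0, 0, 0.15, 0, 0, 0, 1]
}}

```text
clock: 10.2
tool_pos: [0.5359, -0.1144, 0.143]
tool_rot: [-180.0, 0.1, -178.0]
contact_force: [0.5, 0.7, -1.7]
grip_width: 0.2
```

Nose at z ≈ 0.0546, just above the tongue's top. I'll continue in 1 mm steps.

Call:
{"api": "step_arm", "payload": {
  "moves": [0, 0, 0.1, 0, 0, 0, 1, 0, 0, 0.1, 0, 0, 0, 1]
}}

```text
clock: 10.45
tool_pos: [0.5359, -0.1144, 0.1408]
tool_rot: [-180.0, 0.1, -178.0]
contact_force: [-0.0, 0.2, -1.6]
grip_width: 0.202
```

Call:
{"api": "step_arm", "payload": {
  "moves": [0, 0, 0.1, 0, 0, 0, 1]
}}

```text
clock: 10.58
tool_pos: [0.5359, -0.1144, 0.1398]
tool_rot: [-180.0, 0.1, -178.0]
contact_force: [-0.7, -0.2, -2.2]
grip_width: 0.2
```

Call:
{"api": "step_arm", "payload": {
  "moves": [0, 0, 0.1, 0, 0, 0, 1]
}}

```text
clock: 10.7
tool_pos: [0.5359, -0.1144, 0.1387]
tool_rot: [-180.0, 0.1, -178.0]
contact_force: [-0.7, 0.6, -1.0]
grip_width: 0.201
```

No contact at nose z ≈ 0.050, which is below the tongue's top, so it's in the eye. I'll keep going down to about 0.0385.

Call:
{"api": "step_arm", "payload": {
  "moves": [0, 0, 0.12, 0, 0, 0, 1, 0, 0, 0.12, 0, 0, 0, 1, 0, 0, 0.12, 0, 0, 0, 1]
}}

```text
clock: 11.08
tool_pos: [0.536, -0.1144, 0.1349]
tool_rot: [-180.0, 0.1, -178.1]
contact_force: [-0.4, -0.2, -0.3]
grip_width: 0.201
```

Call:
{"api": "step_arm", "payload": {
  "moves": [0, 0, 0.12, 0, 0, 0, 1, 0, 0, 0.12, 0, 0, 0, 1, 0, 0, 0.12, 0, 0, 0, 1]
}}

```text
clock: 11.45
tool_pos: [0.536, -0.1144, 0.131]
tool_rot: [-180.0, 0.1, -178.1]
contact_force: [-0.3, -0.3, -2.0]
grip_width: 0.2
```

Call:
{"api": "step_arm", "payload": {
  "moves": [0, 0, 0.12, 0, 0, 0, 1, 0, 0, 0.12, 0, 0, 0, 1, 0, 0, 0.12, 0, 0, 0, 1, 0, 0, 0, 0, 0, 0, 1]
}}

```text
clock: 11.95
tool_pos: [0.5359, -0.1144, 0.1271]
tool_rot: [-180.0, 0.0, -178.1]
contact_force: [-0.2, -0.9, -1.8]
grip_width: 0.199
```

Run:
```python
from h import *
print(arm.get_obs()['contact_force'],arm.get_obs()['torque']); delta([.5353,-0.1010,.127],182)
im=read_camera('wrist'); cv2.imwrite('pics/w9.png',im[:,:,::-1])
```

```text
[-0.16581515 -0.87995987 -1.81256482] [-0.04356446 -0.00581382 -0.00865542]
shift cm [0.02 1.34 0.01] rot [-0.0003  0.0009 -0.0009]
```

View pics/w9.png

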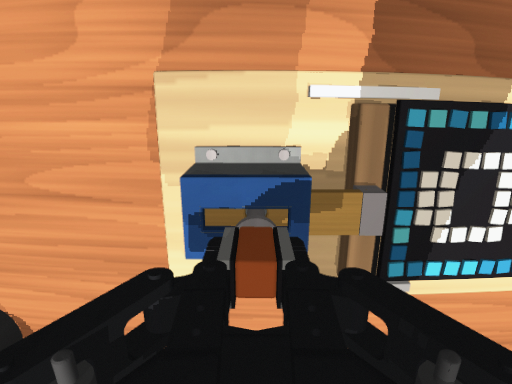

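The pin is in the eye: nose z ≈ 0.0387, collar well above the ear, forces below 2 N. Now I haul along the tool's y, which is the jig's y, in small rows.

Call:
{"api": "step_arm", "payload": {
  "moves": [0, 0.15, 0, 0, 0, 0, 1, 0, 0.15, 0, 0, 0, 0, 1, 0, 0.15, 0, 0, 0, 0, 1]
}}

```text
clock: 12.38
tool_pos: [0.5359, -0.1109, 0.1272]
tool_rot: [-179.8, 0.1, -178.1]
contact_force: [0.3, -2.7, -2.8]
grip_width: 0.202
```

Call:
{"api": "step_arm", "payload": {
  "moves": [0, 0.15, 0, 0, 0, 0, 1, 0, 0.15, 0, 0, 0, 0, 1, 0, 0.15, 0, 0, 0, 0, 1]
}}

```text
clock: 12.75
tool_pos: [0.5358, -0.1066, 0.1272]
tool_rot: [-179.7, 0.1, -178.1]
contact_force: [0.4, -2.4, -2.9]
grip_width: 0.202
```

Run:
```python
from h import *
print(arm.get_obs()['contact_force'],arm.get_obs()['torque']); delta([.5353,-0.1005,.127],182)
```

```text
[ 0.37296284 -2.42348412 -2.90315832] [-0.67529882 -0.05834368  0.05308266]
shift cm [0.03 0.61 0.02] rot [-0.0045  0.0009 -0.0019]
```

Call:
{"api": "step_arm", "payload": {
  "moves": [0, 0.15, 0, -0.002, 0, 0, 1, 0, 0.15, 0, -0.002, 0, 0, 1]
}}

```text
clock: 13.0
tool_pos: [0.5357, -0.1034, 0.1272]
tool_rot: [-180.0, 0.0, -178.1]
contact_force: [0.8, -3.1, -2.7]
grip_width: 0.196
```

Call:
{"api": "step_arm", "payload": {
  "moves": [0, 0.15, 0, -0.002, 0, 0, 1, 0, 0.12, 0, -0.002, 0, 0, 1]
}}

```text
clock: 13.25
tool_pos: [0.5356, -0.1012, 0.1272]
tool_rot: [179.9, 0.0, -178.1]
contact_force: [0.5, -5.5, -3.0]
grip_width: 0.2
```

Run:
```python
from h import *
print(arm.get_obs()['contact_force'],arm.get_obs()['torque']); delta([.5353,-0.1005,.127],182)
T=tcp();np.save('w10.npy',T)
im=read_camera('wrist'); cv2.imwrite('pics/w10.png',im[:,:,::-1])
crop('pics/w10.png',150,130,290,250,5,'pics/w10c.png')
```

```text
[ 0.45881993 -5.52594193 -3.04802801] [-1.28720466 -0.07378623 -0.06010528]
shift cm [0.03 0.08 0.02] rot [ 0.002   0.0007 -0.0021]
```

View pics/w10c.png

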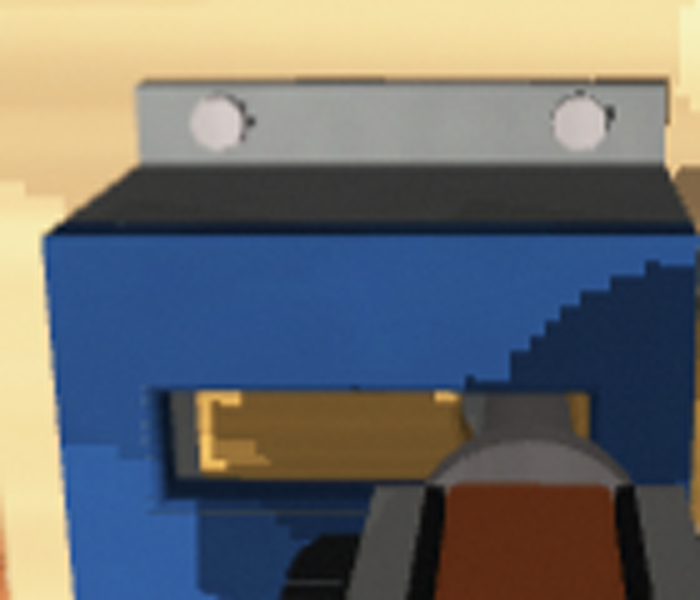

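There's still about 2 mm between the shank and the slot's end in the crop (572 vs 590), so the extra force is the board being pushed. I'll creep on.

Call:
{"api": "step_arm", "payload": {
  "moves": [0.02, 0.1, 0, 0, 0, 0, 1]
}}

```text
clock: 13.42
tool_pos: [0.5355, -0.1005, 0.1273]
tool_rot: [179.9, 0.1, -178.1]
contact_force: [-0.2, -4.4, -3.0]
grip_width: 0.204
```

Call:
{"api": "step_arm", "payload": {
  "moves": [0, 0.1, 0, 0.001, 0, 0, 1]
}}

```text
clock: 13.55
tool_pos: [0.5354, -0.0996, 0.1273]
tool_rot: [180.0, 0.1, -178.1]
contact_force: [0.4, -4.6, -3.0]
grip_width: 0.202
```

Call:
{"api": "step_arm", "payload": {
  "moves": [0, 0.07, 0, 0.001, 0, 0, 1]
}}

```text
clock: 13.68
tool_pos: [0.5354, -0.0989, 0.1273]
tool_rot: [-179.9, 0.0, -178.2]
contact_force: [0.5, -4.5, -2.8]
grip_width: 0.204
```

Call:
{"api": "step_arm", "payload": {
  "moves": [0, 0.07, 0, 0.001, 0, 0, 1]
}}

```text
clock: 13.8
tool_pos: [0.5354, -0.0985, 0.1273]
tool_rot: [-179.8, 0.0, -178.2]
contact_force: [0.7, -7.1, -2.6]
grip_width: 0.201
```

Run:
```python
from h import *
print(arm.get_obs()['contact_force'],arm.get_obs()['torque']); delta([.5353,-0.1005,.127],182)
T=tcp();np.save('w11.npy',T)
im=read_camera('wrist'); cv2.imwrite('pics/w11.png',im[:,:,::-1])
crop('pics/w11.png',150,130,290,250,5,'pics/w11c.png')
```

```text
[ 0.65729211 -7.08647712 -2.57279885] [-1.68730928 -0.06338099 -0.00809387]
shift cm [ 0.01 -0.2   0.03] rot [-0.003   0.0008 -0.0028]
```

View pics/w11c.png

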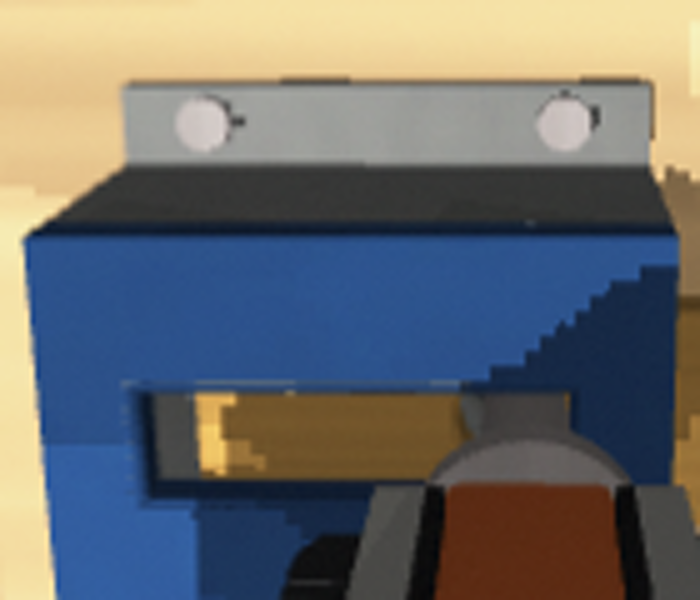

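Call:
{"api": "step_arm", "payload": {
  "moves": [0, 0.07, 0, -0.003, 0, 0, 1]
}}

```text
clock: 13.98
tool_pos: [0.5354, -0.0985, 0.1273]
tool_rot: [-179.9, 0.0, -178.2]
contact_force: [0.4, -7.2, -3.3]
grip_width: 0.198
```

Call:
{"api": "step_arm", "payload": {
  "moves": [0, 0.07, 0, -0.001, 0, 0, 1]
}}

```text
clock: 14.1
tool_pos: [0.5354, -0.0984, 0.1273]
tool_rot: [-179.8, 0.0, -178.2]
contact_force: [0.8, -6.1, -2.9]
grip_width: 0.202
```

The pin has stopped advancing at TCP y −0.0985, so it has met the slot's end. That makes jig y = 0 correspond to TCP y ≈ −0.0998. I'll back off 1.1 mm, level the tool, and go down gently.

Call:
{"api": "step_arm", "payload": {
  "moves": [0, -0.11, 0, -0.003, 0.001, 0, 1, 0, 0, 0, 0, 0, 0, 1]
}}

```text
clock: 14.35
tool_pos: [0.5354, -0.0989, 0.1273]
tool_rot: [179.9, -0.0, -178.2]
contact_force: [0.9, -4.0, -2.6]
grip_width: 0.2
```

Run:
```python
from h import *
print(arm.get_obs()['contact_force'],arm.get_obs()['torque']); delta([.5353,-0.0996,.1264],182)
```

```text
[ 0.91047124 -4.02255326 -2.60834976] [-1.17560964 -0.00214955 -0.01210688]
shift cm [ 0.01 -0.06  0.09] rot [ 0.0018 -0.0003 -0.003 ]
```

Call:
{"api": "step_arm", "payload": {
  "moves": [0, -0.07, 0, 0.001, 0, 0, 1, 0, 0, 0, 0, 0, 0, 1]
}}

```text
clock: 14.6
tool_pos: [0.5354, -0.099, 0.1273]
tool_rot: [179.9, -0.0, -178.1]
contact_force: [0.3, -3.7, -2.7]
grip_width: 0.199
```

Run:
```python
from h import *
print(arm.get_obs()['contact_force'],arm.get_obs()['torque']); delta([.5353,-0.0996,.1264],182)
T=tcp();np.save('w12.npy',T)
im=read_camera('wrist'); cv2.imwrite('pics/w12.png',im[:,:,::-1])
crop('pics/w12.png',150,130,290,250,5,'pics/w12c.png')
```

```text
[ 0.25225885 -3.67625373 -2.67374007] [-0.99522861 -0.02361728 -0.00259973]
shift cm [ 0.01 -0.06  0.09] rot [ 0.002  -0.0002 -0.0026]
```

View pics/w12c.png

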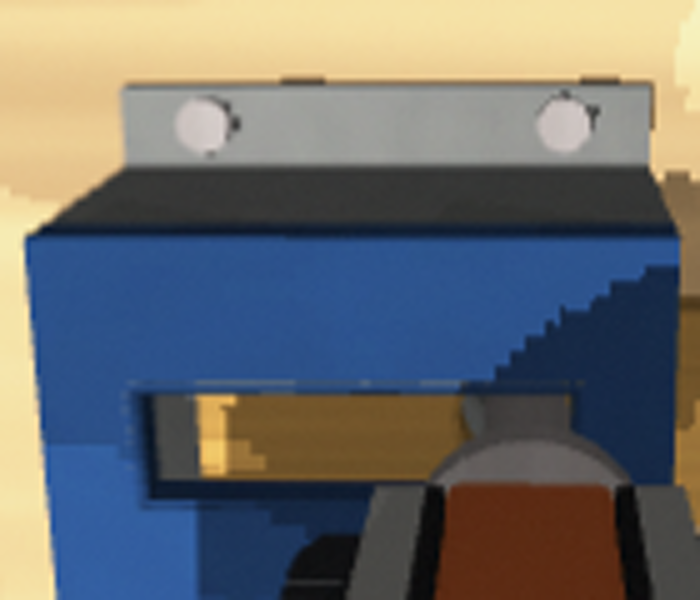

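Call:
{"api": "step_arm", "payload": {
  "moves": [0, -0.12, 0, 0, 0, 0, 1]
}}

```text
clock: 14.78
tool_pos: [0.5353, -0.0995, 0.1273]
tool_rot: [179.8, -0.0, -178.1]
contact_force: [-0.2, -0.5, -1.2]
grip_width: 0.204
```

Run:
```python
from h import *
o=arm.get_obs();print(o['contact_force'],o['torque'],o['joint_velocities'].round(2)); delta([.5353,-0.0996,.1264],182)
```

```text
[-0.1772923  -0.47751787 -1.1861495 ] [ 0.02141701 -0.00617545  0.03630444] [-0.87  0.25  0.37  0.25  0.53 -1.01]
shift cm [ 0.   -0.01  0.09] rot [ 0.0037 -0.0002 -0.0022]
```

Force is back near zero and the pin is free. Now I push it down toward the lower ear in 1 mm steps.

Call:
{"api": "step_arm", "payload": {
  "moves": [0, 0, 0.1, 0.0035, 0, 0, 1, 0, 0, 0.1, 0, 0, 0, 1]
}}

```text
clock: 15.02
tool_pos: [0.5353, -0.099, 0.1253]
tool_rot: [179.9, -0.0, -178.1]
contact_force: [0.2, -1.0, 0.3]
grip_width: 0.2
```

Run:
```python
from h import *
o=arm.get_obs();print(o['contact_force'],o['torque']); delta([.5353,-0.0997,.1224],182)
```

```text
[ 0.15657845 -1.03369641  0.30333661] [-0.44754454  0.13071323  0.00205803]
shift cm [ 0.   -0.07  0.29] rot [ 0.001  -0.0002 -0.0019]
```

Call:
{"api": "step_arm", "payload": {
  "moves": [0, 0, 0.1, 0, 0, 0, 1, 0, 0, 0.1, 0, 0, 0, 1]
}}

```text
clock: 15.28
tool_pos: [0.5353, -0.0991, 0.1234]
tool_rot: [180.0, -0.0, -178.1]
contact_force: [-0.9, -1.7, -0.7]
grip_width: 0.198
```

Call:
{"api": "step_arm", "payload": {
  "moves": [0, 0, 0.1, 0, 0, 0, 1]
}}

```text
clock: 15.4
tool_pos: [0.5353, -0.0991, 0.1223]
tool_rot: [179.9, -0.0, -178.1]
contact_force: [-1.2, -2.1, -1.1]
grip_width: 0.204
```

Call:
{"api": "step_arm", "payload": {
  "moves": [0, 0, 0.1, 0, 0, 0, 1]
}}

```text
clock: 15.52
tool_pos: [0.5353, -0.0991, 0.1212]
tool_rot: [179.9, -0.0, -178.1]
contact_force: [-0.5, -0.4, -0.7]
grip_width: 0.202
```

Run:
```python
from h import *
o=arm.get_obs();print(o['contact_force'],o['torque']); delta([.5353,-0.0997,.1204],182)
```

```text
[-0.50092382 -0.40091515 -0.69984245] [-0.35195867  0.16166474 -0.02245048]
shift cm [ 0.   -0.06  0.08] rot [ 0.0009 -0.0001 -0.0019]
```

Call:
{"api": "step_arm", "payload": {
  "moves": [0, -0.06, 0.1, 0, 0, 0, 1]
}}

```text
clock: 15.65
tool_pos: [0.5353, -0.0994, 0.12]
tool_rot: [179.9, -0.0, -178.1]
contact_force: [-0.1, -0.1, -2.6]
grip_width: 0.198
```

Call:
{"api": "step_arm", "payload": {
  "moves": [0, 0, 0.1, 0, 0, 0, 1, 0, 0, 0.1, 0, 0, 0, 1]
}}

```text
clock: 15.9
tool_pos: [0.5352, -0.0992, 0.1177]
tool_rot: [179.9, -0.0, -178.1]
contact_force: [-0.5, -1.0, -2.1]
grip_width: 0.201
```

Run:
```python
from h import *
o=arm.get_obs();print(o['contact_force'],o['torque']); delta([.5353,-0.0997,.1034],182)
```

```text
[-0.54094971 -0.99769817 -2.10012152] [-0.24858007  0.06115315 -0.04707941]
shift cm [-0.01 -0.05  1.43] rot [ 0.0021 -0.0003 -0.0016]
```

Nose at z ≈ 0.029, inside the lower hole with no vertical resistance. I'll continue down.

Call:
{"api": "step_arm", "payload": {
  "moves": [0, -0.03, 0.12, 0.001, 0, 0, 1, 0, 0, 0.12, 0, 0, 0, 1, 0, 0, 0.12, 0, 0, 0, 1]
}}

```text
clock: 16.27
tool_pos: [0.5352, -0.0993, 0.1138]
tool_rot: [179.9, -0.0, -178.1]
contact_force: [-0.7, -0.4, -0.5]
grip_width: 0.203
```

Call:
{"api": "step_arm", "payload": {
  "moves": [0, 0, 0.12, 0, 0, 0, 1, 0, 0, 0.12, 0, 0, 0, 1, 0, 0, 0.12, 0, 0, 0, 1]
}}

```text
clock: 16.65
tool_pos: [0.5352, -0.0992, 0.11]
tool_rot: [179.9, -0.0, -178.1]
contact_force: [-0.2, -1.0, -0.6]
grip_width: 0.196
```

Run:
```python
from h import *
o=arm.get_obs();print(o['contact_force'],o['torque']); delta([.5353,-0.0997,.1034],182)
```

```text
[-0.17846172 -1.02645357 -0.61833586] [-0.09170929  0.05621875 -0.02214171]
shift cm [-0.01 -0.05  0.66] rot [ 0.0016 -0.0003 -0.0014]
```

Call:
{"api": "step_arm", "payload": {
  "moves": [0, 0, 0.12, 0.001, 0, 0, 1, 0, 0, 0.12, 0, 0, 0, 1, 0, 0, 0.12, 0, 0, 0, 1]
}}

```text
clock: 17.02
tool_pos: [0.5353, -0.0992, 0.1061]
tool_rot: [180.0, -0.0, -178.1]
contact_force: [-0.8, -1.1, -1.0]
grip_width: 0.204
```

Call:
{"api": "step_arm", "payload": {
  "moves": [0, 0, 0.1, 0, 0, 0, 1]
}}

```text
clock: 17.15
tool_pos: [0.5352, -0.0992, 0.105]
tool_rot: [180.0, -0.0, -178.1]
contact_force: [-0.5, 0.2, -0.8]
grip_width: 0.204
```

Call:
{"api": "step_arm", "payload": {
  "moves": [0, 0, 0.07, 0, 0, 0, 1]
}}

```text
clock: 17.27
tool_pos: [0.5352, -0.0992, 0.1042]
tool_rot: [180.0, -0.0, -178.1]
contact_force: [-0.2, -0.8, -0.8]
grip_width: 0.202
```

Call:
{"api": "step_arm", "payload": {
  "moves": [0, 0, 0.07, 0, 0, 0, 1]
}}

```text
clock: 17.4
tool_pos: [0.5352, -0.0992, 0.1035]
tool_rot: [180.0, -0.0, -178.1]
contact_force: [0.3, -0.1, -2.0]
grip_width: 0.203
```

Call:
{"api": "step_arm", "payload": {
  "moves": [0, 0, 0.07, 0, 0, 0, 1]
}}

```text
clock: 17.52
tool_pos: [0.5353, -0.0992, 0.1034]
tool_rot: [180.0, -0.0, -178.1]
contact_force: [-4.6, 1.0, 9.9]
grip_width: 0.2
```

Call:
{"api": "step_arm", "payload": {
  "moves": [0, 0, 0.06, 0, 0, 0, 1]
}}

```text
clock: 17.65
tool_pos: [0.5353, -0.0992, 0.1034]
tool_rot: [180.0, 0.0, -178.1]
contact_force: [-2.5, 0.5, 5.6]
grip_width: 0.201
```

Run:
```python
from h import *
o=arm.get_obs();print(o['contact_force'],o['torque'],o['tool_pos'])
for n in ['wrist','side','scene']:
    im=read_camera(n); cv2.imwrite(f'pics/{n}13.png',im[:,:,::-1])
crop('pics/wrist13.png',150,150,310,270,5,'pics/w13c.png')
a=cv2.imread('pics/scene13.png')[130:220,180:260];b=cv2.imread('pics/side13.png')[150:240,240:320]
cv2.imwrite('pics/sd13.png',cv2.resize(np.hstack([a,b]),None,fx=5,fy=5,interpolation=cv2.INTER_CUBIC))
```

```text
[-2.50073588  0.47021742  5.56122913] [-0.0035769   0.62169905 -0.01044641] [ 0.53526323 -0.09922249  0.10342152]
```

View pics/w13c.png

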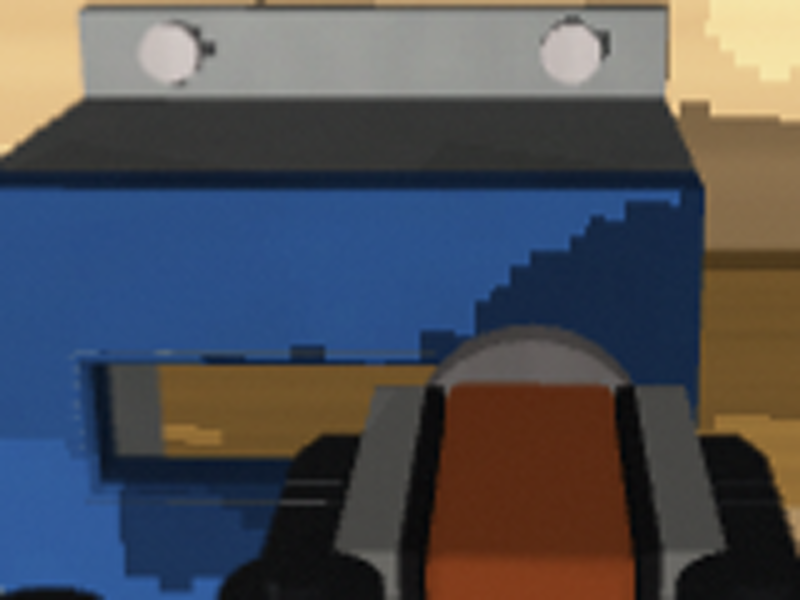

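View pics/sd13.png

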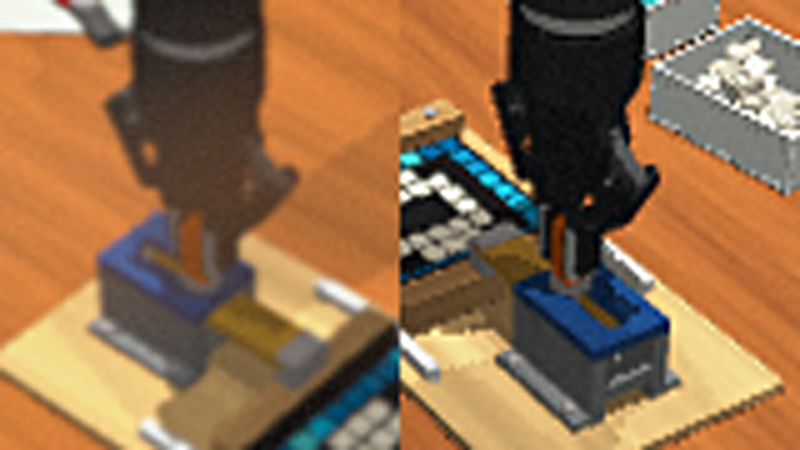

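The collar met the ear at exactly the predicted height (TCP 0.1034, vertical force jumping to about 6–10 N), and the views show the collar flush on the blue ear. Letting go.

Call:
{"api": "step_arm", "payload": {
  "moves": [0, 0, 0, 0, 0, 0, 1, 0, 0, 0, 0, 0, 0, 0.6, 0, 0, 0, 0, 0, 0, 0.3, 0, 0, 0, 0, 0, 0, 0, 0, 0, 0, 0, 0, 0, 0]
}}

```text
clock: 18.42
tool_pos: [0.5358, -0.0992, 0.1035]
tool_rot: [180.0, 0.1, -178.1]
contact_force: [1.5, 0.0, -0.5]
grip_width: 0.507
```

Run:
```python
from h import *
o=arm.get_obs();print(o['contact_force'],o['grip_width'],o['tool_pos'])
im=read_camera('wrist'); cv2.imwrite('pics/w14.png',im[:,:,::-1])
```

```text
[ 1.49132429  0.01498482 -0.53784509] 0.5067252800582935 [ 0.53580684 -0.09916883  0.10346684]
```

View pics/w14.png

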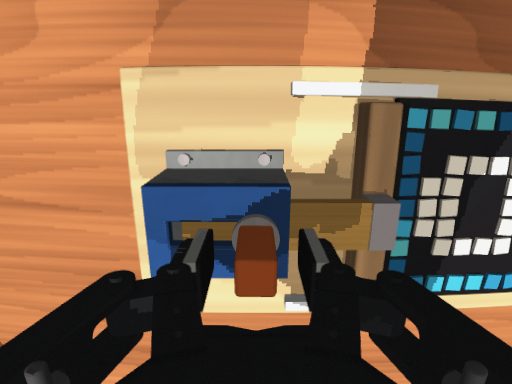

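The fingers stand clear on both sides and the pin is upright. I'll lift straight off and step aside to check.

Call:
{"api": "step_arm", "payload": {
  "moves": [0, 0, -1, 0, 0, 0, 0, 0, 0, -2, 0, 0, 0, 0, 0, 0, -3, 0, 0, 0, 0, 0, 0, -3, 0, 0, 0, 0, 0, 0, -3, 0, 0, 0, 0, -2, 0, 0, 0, 0, 0, 0, -2, 0, 0, 0, 0, 0, 0, 0, 0, 0, 0, 0, 0, 0, 0, 0, 0, 0, 0, 0, 0]
}}

```text
clock: 19.6
tool_pos: [0.5765, -0.098, 0.2337]
tool_rot: [-180.0, 0.3, -178.1]
contact_force: [0.2, 0.2, 0.1]
grip_width: 0.501
```

Run:
```python
from h import *
T=tcp(); print(T.round(4)); np.save('w15.npy',T)
for n in ['wrist','side','scene']:
    im=read_camera(n); cv2.imwrite(f'pics/{n}15.png',im[:,:,::-1])
a=cv2.imread('pics/scene15.png')[150:270,180:315];b=cv2.imread('pics/side15.png')[140:260,185:320]
cv2.imwrite('pics/sd15.png',cv2.resize(np.hstack([a,b]),None,fx=2.9,fy=4,interpolation=cv2.INTER_CUBIC))
```

```text
[[-9.994e-01 -3.340e-02  5.400e-03  5.765e-01]
 [-3.340e-02  9.994e-01  1.000e-04 -9.800e-02]
 [-5.400e-03 -1.000e-04 -1.000e+00  2.337e-01]
 [ 0.000e+00  0.000e+00  0.000e+00  1.000e+00]]
```

View pics/wrist15.png

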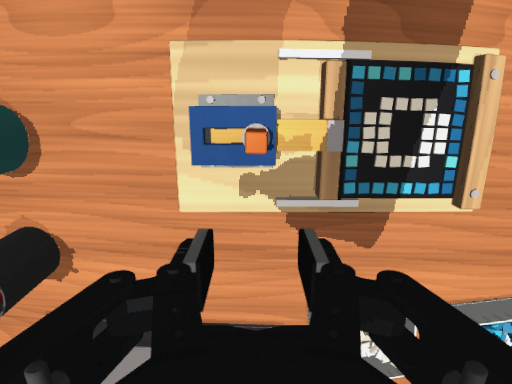

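View pics/sd15.png

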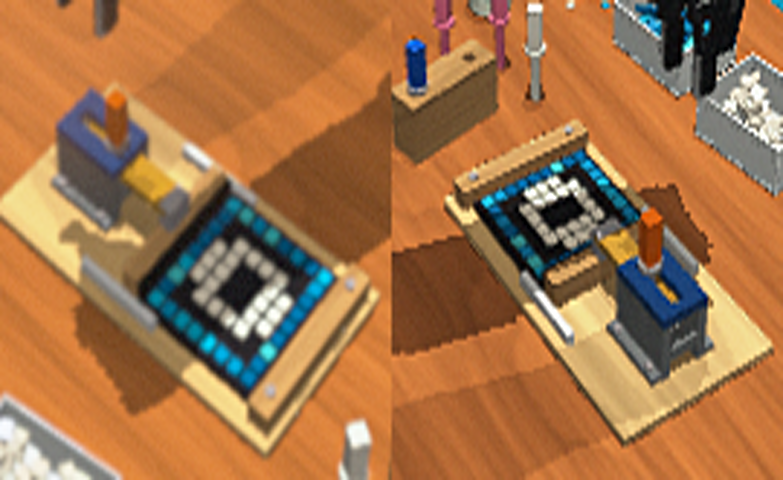

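The wrist view shows the orange pin standing in the ear at (256,142), and the board flush between jaw and fence (x 345–475). Next I check the numbers.

Run:
```python
from h import *
T=np.load('w15.npy'); a=np.radians(1.95); ey=np.array([-np.sin(a),np.cos(a)]); ex=np.array([np.cos(a),np.sin(a)]); o=np.array([.535,-.101])
J=lambda P:np.c_[(P[:,:2]-o)@ex,(P[:,:2]-o)@ey]*1000
im=cv2.imread('pics/wrist15.png'); hsv=cv2.cvtColor(im,cv2.COLOR_BGR2HSV)
m=cv2.inRange(hsv,(3,190,150),(15,255,255))[125:160,240:275]; x,y,w,h=cv2.boundingRect(m); print(x+240,y+125,w,h)
mb=cv2.inRange(hsv,(80,0,0),(125,255,75))  # dark slate
crop('pics/wrist15.png',180,40,340,170,5,'pics/w15c.png'); crop('pics/wrist15.png',320,40,480,210,4,'pics/w15b.png')
```

```text
245 132 22 22
```

View pics/w15c.png

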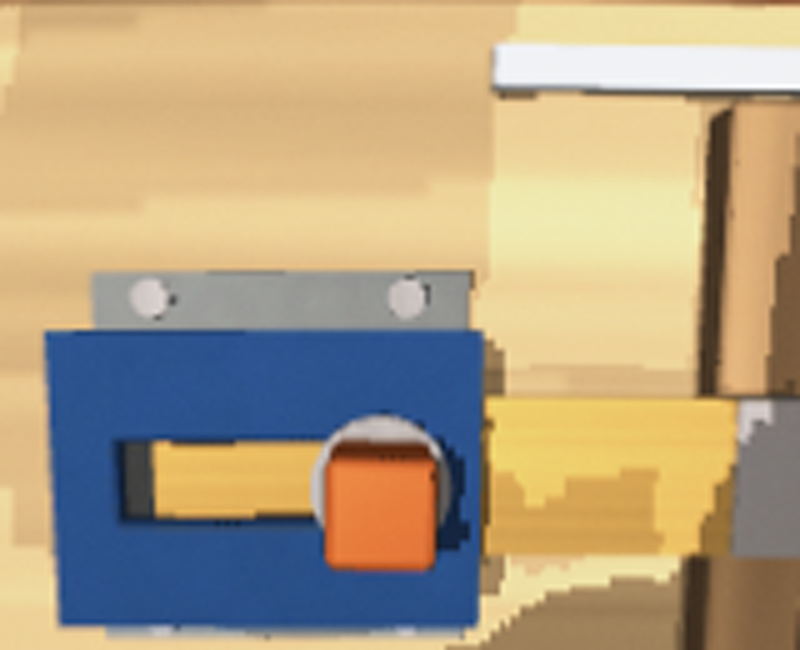

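View pics/w15b.png

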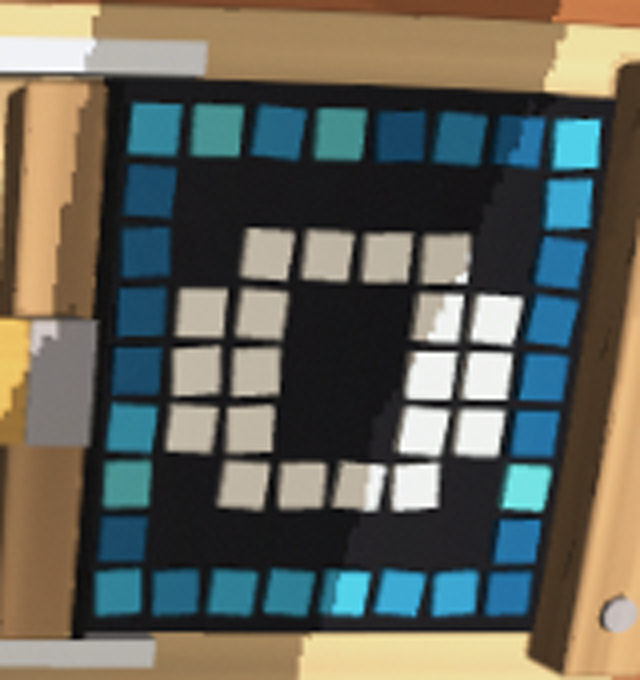

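Run:
```python
from h import *
T=np.load('w15.npy'); a=np.radians(1.95); ey=np.array([-np.sin(a),np.cos(a)]); ex=np.array([np.cos(a),np.sin(a)]); o=np.array([.535,-.101])
J=lambda P:(np.c_[(P[:,:2]-o)@ex,(P[:,:2]-o)@ey]*1000).round(1)
F=lambda q,s,off:np.array(q,float)/s+off-.4
print('head',J(onz('wrist',F([(328,458),(437,458),(435,570),(327,570)],5,[180,40]),.110,T)))
print('collar L/R/top',J(onz('wrist',F([(313,475),(452,475),(382,415)],5,[180,40]),.070,T)))
print('tiles TL TR BR BL z=.021',J(onz('wrist',F([(133,103),(602,120),(528,612),(93,612)],4,[320,40]),.021,T)))
print('fence face edge',J(onz('wrist',F([(605,210),(560,480)],4,[320,40]),.020,T)))
print('ear',J(onz('wrist',F([(45,332),(483,332),(479,624),(62,624)],5,[180,40]),.065,T)))
```

```text
head [[-8.  -6.8]
 [-8.  10.1]
 [ 9.5 10. ]
 [ 9.5 -7.1]]
collar L/R/top [[ -1.7 -10.9]
 [ -1.7  14.4]
 [-12.4   1.6]]
tiles TL TR BR BL z=.021 [[-68.2 100.7]
 [-68.4 228.5]
 [ 67.2 228.9]
 [ 67.3  99.9]]
fence face edge [[-45.4 233.5]
 [ 28.6 232.5]]
ear [[-27.1 -59.6]
 [-27.   19.9]
 [ 26.8  20.1]
 [ 26.8 -59.2]]
```

Everything is in range: pin at jig (0.7, 1.6) mm with head and collar concentric, so it's upright; board centre y ≈ 164.5 mm; robot clear. Handing in.

Run:
```python
from rig import arm
print(arm.close_job()); print(arm.get_obs()['clock'])
```

```text
the job is handed in; nothing more can be done
None
the job is handed in; nothing more can be done
```

The board is clamped: the orange-headed pin is home through both ears and the eye, released, and the job was handed in at about 20 s on the robot's clock. No verdict is reported at hand-in.

I lifted the pin from the rack, lowered the nose into the eye (found at jig y ≈ −13.8 mm) and hauled the jaw until the pin met the slot's end. I then backed off about 1 mm to unload the pin, pushed it down until the collar sat on the upper ear, and let go. The highest force I saw, read at the wrist at the end of each move, was about 11 N at touchdown; hauling took up to 7 N.

**Last checks, from the wrist camera:**
- **Pin:** it stands about 0.7 mm in x and 1.6 mm in y from the lock-hole axis (4 mm allowed). Head and collar are concentric, so it is upright.
- **Collar:** contact came exactly at the predicted height, TCP z 0.1034.
- **Board:** its centre is at y ≈ 164.5 mm (159 to 171 allowed) and it lies flat.
- **Surroundings:** the blue-headed pin looks undisturbed in the rack. The arm stayed well clear of the bystanders, but I did not re-measure them. The gripper is clear of everything.

**Disagreements:**
- The scene and side cameras placed the jig and pin 2 to 4 mm away from the wrist camera. I worked from the wrist camera, and the fit confirmed it.
- The pin's measured y of 1.6 mm is slightly more than the lock hole's play of about 1.25 mm allows, which is within the calibration error of about 2 mm.

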